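# Unpile the groceries

## Task

Take apart the pile of groceries and stand each thing upright in the middle of its own place: the salt shaker in the blue dish, the jam jar on the round cork coaster, the spice jar on the square terracotta tile, and the tea box lengthwise, flat on the floor of the wooden tray. Let nothing tip over, and leave the mug and the egg timer where they are.

Things in the scene. Friction and masses are not known exactly. Their poses are not given: they have to be found in the camera images.
- salt_shaker: Salt shaker, grey body with a paler domed top, round, 44 mm in diameter, 90 mm tall, narrowing to 34 mm above 70 mm; about 0.1 kg. Stands on the lid of the jam jar at the start. Its foot is slightly rounded, so it leans about 3 degrees at rest. Origin: centre of its underside, z up.
- jam_jar: Glass jam jar with a red screw lid, 0.23 to 0.43 kg, 86 mm tall; the lid (65 mm in diameter) is the top 11 mm. The body is 62 mm wide along its own x and 70 mm along its own y, so grasp it across its x, where the lid and body together are 65 mm wide. Stands on one end of the tea box (the box's +y end) at the start, its axes within 5 degrees of the box's. Origin: centre of its underside, z up.
- spice_jar: Slim spice jar with a black cap, round, 41 mm in diameter, 105 mm tall, about 0.1 kg. Stands on the other end (-y end) of the tea box, its wall some 12 mm from the jam jar's. Origin: centre of its underside, z up.
- tea_box: Closed cardboard tea box, green and cream, at the bottom of the pile; rigid, 70 mm along its own x, 126 mm along its own y, 73 mm high, 0.17 to 0.31 kg. A fixed microwave oven 0.27 m high stands close behind the pile, its nearest corner about 0.60 m from the robot in x and 0.2 m to the left: carry things clear of it. Grasp it across its x. Origin: centre of its underside, z up.
- blue_dish: Small round blue ceramic dish, fixed: 84 mm across the rim, 10 mm high, inner floor 5 mm above the worktop and 64 mm or more across. The salt shaker's place. Origin: centre of its underside, z up.
- cork_coaster: Round cork coaster, fixed: 100 mm in diameter, 8 mm thick, flat. The jam jar's place. Origin: centre of its underside, z up.
- square_tile: Square terracotta (orange-brown) tile, fixed: 92 x 92 mm, 8 mm thick, flat. The spice jar's place. Origin: centre of its underside, z up.
- wood_tray: Open dark wooden tray, fixed, with a brass loop at each short end: outside 105 mm along its own x, 160 mm along its own y (182 mm with the loops), walls 6 mm thick and 18 mm high, inside 93 x 148 mm, inner floor 6 mm above the worktop. The tea box's place, lengthwise, either way round. Origin: centre of its underside, z up.
- mug: Bystander: cream mug with a handle, 82 mm wide, 94 mm tall, standing at the right of the places. Origin: on its underside, beneath the mug. Not to be moved.
- egg_timer: Bystander: round kitchen timer, red above and white below, 62 mm in diameter, 54 mm tall, to the left of the pile. Origin: centre of its underside. Not to be moved.

How it is judged:
By the outcome, as a careful person would: the job done as asked, in the order asked, and still so for the second after the job is handed in, with the robot touching nothing.
It also fails if it takes over 128 s, if anything falls off the work surface, if the arm or the gripper's body presses on something with over 40 N, if the wrist force passes 120 N, or if a joint passes its speed limit or range.

## Robot

A 6-joint arm with a two-finger parallel gripper is mounted at the origin on a cart in front of the work surface, level with it; the furniture and walls round the work are solid. World frame = base frame: x ahead of the robot, y to its left, z up, the work surface at z = 0. Lengths are in m, angles in rad, forces in N, time in s.
With the tool pointing down it reaches from about 0.3 to 0.875 m from the base axis. Payload 6.4 kg.
Tool frame: the origin (TCP) lies midway between the tips of the shut fingers; the grasp point (between the pads) lies 19 mm behind it; z points along the fingers, y is the line along which they close (so a half turn about z gives the same grasp; the last joint's range is limited). The gripper opens to 88 mm and grips with 3 to 60 N. Pads are 18 mm wide; open, the fingers measure 123 mm over their backs; the gripper's body (75 mm by 187 mm) begins 45 mm behind the grasp point.
Start: joints at [1.128, 0.181, 1.607, -0, 1.354, -0.206], TCP at [0.135, 0.559, 0.215] pointing down, gripper open.
Joint ranges: [-2.99, 2.99], [-0.89, 2.07], [0.3, 2.58], [-1.14, 4.28], [0, 2.63], [-3.12, 3.12]. Speed limits (rad/s): [2.57, 2.57, 3.01, 3.14, 3.14, 3.14].

## Interface

Orientations are given as a unit quaternion [x, y, z, w].
In Python, from cell import * gives the robot as it stands. The module is installed in compiled form; this text tells all that it offers.
- The arm moves only by the tool send_rows, never from a script. Its argument "increments" is a list of rows, each a list of 7 numbers: the turn, a rotation vector about the tool's x, y, z in rad, then the shift along the tool's x, y, z in m, then the finger opening in m, from 0 to 0.0881. A call has 1 to 12 rows; each row is the pose to reach, as a shift and turn from the pose commanded when the call began, along the tool's axes at that moment; what a row does not reach only later rows make up. A row lasts 1/10 s, in which the tool goes at most 50 mm and 8.59 degrees, less where a joint would pass 70% of its speed; a pose out of reach is approached as far as the arm can. A call with a gripper value outside its range is refused whole. The fingers move at their own pace and stop on an object; "squeeze" is the grip in N (left out, the last holds). Time passes only in rows, so rows that repeat a pose let the fingers close. It gives the time, the measured TCP pose, the force, the opening and the grip force at its end, in the units of the state.
- read_state(): the state, without advancing time (a new reading comes with each control period).
- grab_frame(name): name is "scene" or "top" or "wrist"; returns the picture (384x512x3 uint8, blue, green, red); there is no depth.
- camera_params(name): a dict with "intrinsics" (3x3 intrinsics, pixels), "camera_from_world" (4x4, takes a point from world to camera coordinates); the wrist camera has in their place "tool_from_camera" (4x4, takes a point from camera to tool coordinates, whose origin is the TCP and whose axes are the flange's). Camera axes: x right, y up, looking along -z (the intrinsics and any distortion apply to the point x, -y, -z); pixel columns grow to the right and rows downward; lengths in m; the calibration is good to about 2 mm. A picture is of the moment at which its call begins: read the wrist's pose just before it. camera_params takes no time and is no camera call.
- job_done(): hands the job in; it is judged then, once.
The state is a dict: "time_s": time; "q": joint angles; "qd": joint speeds; "joint_efforts": joint torques, N m; "tcp_pos": TCP position; "ee_rot": TCP orientation; "wrist_force": force on the tool from outside, world axes, zero at the start; "ft_torque": the same for the moment, N m; "opening": finger opening in m; "finger_force": force on a finger pad.
Only numpy, scipy, OpenCV 4.12 (cv2) and the standard library are available. Lean on these libraries where they do the work, as an engineer would, in place of code of your own. Each camera call takes 0.05 s, during which the arm holds its last target. There are 200 camera calls.

## Working session

There is one attempt and no reset: what is moved stays moved. The work goes in short steps, Python scripts to look and compute and a tool call to move; the robot and the scene stay as the last step left them, time stands still between calls to the robot, and variables do not carry over. Pictures are saved under pics/ and viewed, at most 15 in all, crops included, and the job is handed in when it is done.

Besides the shell and the picture viewer there is one more tool, called after "Emit:" by a JSON object that holds its "fn" and its "kwargs". send_rows: Moves the arm, as the interface text tells. Its arguments: {"type":"object","properties":{"increments":{"type":"array"},"squeeze":{"type":"number"}},"required":["increments"]}

```bash
mkdir -p pics; python3 - <<'E'
from cell import *
import cv2,numpy as np
np.set_printoptions(precision=4,suppress=True)
for n in("scene","top"):
    cv2.imwrite(f"pics/{n}0.png",cv2.resize(grab_frame(n),None,fx=1.5,fy=1.5))
    print(n,camera_params(n))
print(camera_params("wrist"));print(read_state())
E
```

```text
scene {'intrinsics': array([[470.4754,   0.    , 256.2361],
       [  0.    , 470.4754, 188.8743],
       [  0.    ,   0.    ,   1.    ]]), 'camera_from_world': array([[ 0.6128, -0.7902, -0.0069, -0.3409],
       [ 0.4509,  0.3425,  0.8243, -0.3041],
       [-0.649 , -0.5082,  0.5662, -1.2169],
       [ 0.    ,  0.    ,  0.    ,  1.    ]])}
top {'intrinsics': array([[490.2491,   0.    , 255.8996],
       [  0.    , 490.2491, 183.0828],
       [  0.    ,   0.    ,   1.    ]]), 'camera_from_world': array([[-0.336 , -0.9418,  0.0075,  0.1396],
       [ 0.8737, -0.3088,  0.3758, -0.4968],
       [-0.3517,  0.1328,  0.9267, -1.504 ],
       [ 0.    ,  0.    ,  0.    ,  1.    ]])}
{'intrinsics': array([[311.7367,   0.    , 246.4152],
       [  0.    , 311.7367, 191.1635],
       [  0.    ,   0.    ,   1.    ]]), 'tool_from_camera': array([[ 0.0007,  0.952 ,  0.3062,  0.0796],
       [ 1.    , -0.0009,  0.0005,  0.0013],
       [ 0.0008,  0.3062, -0.952 , -0.1716],
       [ 0.    ,  0.    ,  0.    ,  1.    ]])}
{'time_s': 0.1, 'q': array([ 1.1277,  0.1814,  1.6079,  0.    ,  1.3538, -0.2063]), 'qd': array([ 0.001 , -0.0021, -0.002 , -0.0006,  0.0001, -0.0006]), 'joint_efforts': array([  0.0014, -43.4819, -34.2696,   0.0704,   0.0338,  -0.    ]), 'tcp_pos': array([0.1347, 0.5585, 0.2142]), 'ee_rot': array([ 0.1181,  0.993 , -0.0007, -0.0002]), 'wrist_force': array([ 0.5272, -0.26  , -0.9388]), 'ft_torque': array([ 0.0006, -0.0146, -0.0047]), 'finger_force': 0.0, 'opening': 0.08841899535268125}
```

View pics/scene0.png

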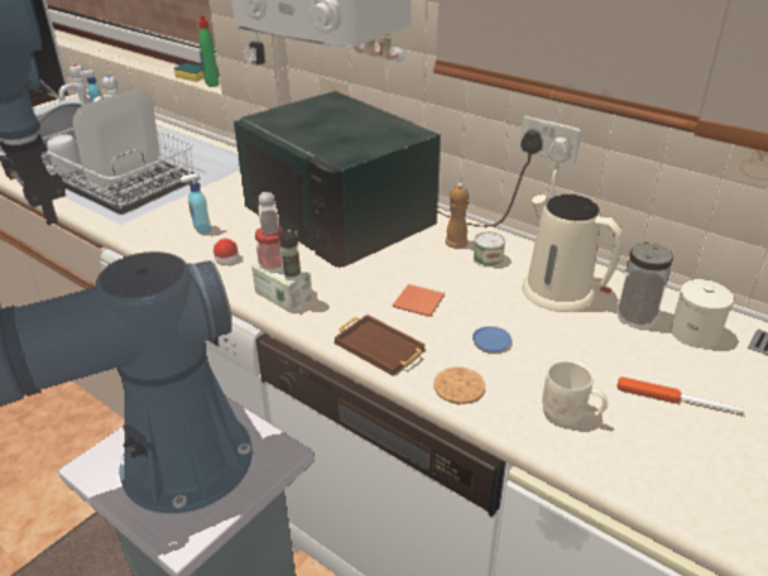

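View pics/top0.png

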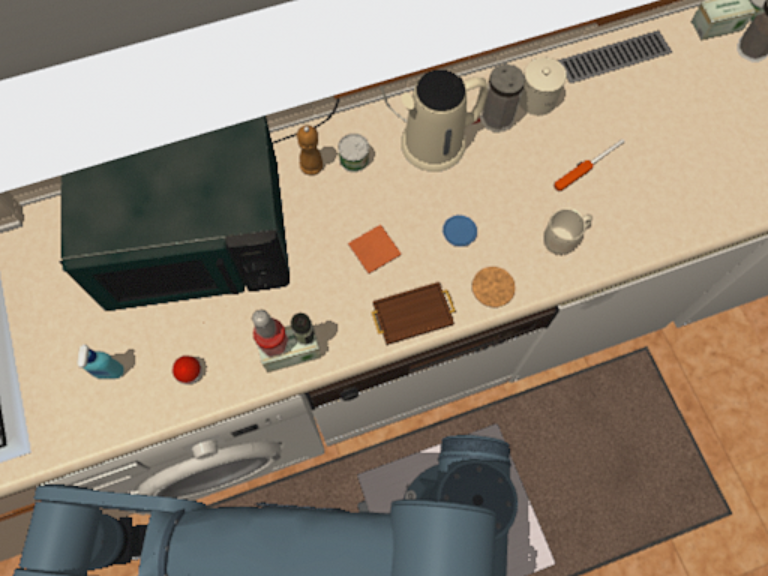

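Both views show the whole scene. The pile is at about (285,340) in the top view, the tile, tray, dish and coaster are to its right, and the timer and microwave are to its left and behind. Next I'll measure the positions.

```bash
cat > h.py <<'E'
from cell import *
import cv2,numpy as np
from scipy.spatial.transform import Rotation as R
np.set_printoptions(precision=4,suppress=True)
def cam(n):
    """K, world_from_camera"""
    p=camera_params(n)
    if n=="wrist":
        s=read_state(); T=np.eye(4);T[:3,:3]=R.from_quat(s["ee_rot"]).as_matrix();T[:3,3]=s["tcp_pos"]
        return p["intrinsics"],T@p["tool_from_camera"]
    return p["intrinsics"],np.linalg.inv(p["camera_from_world"])
def unproj(px,z,c):
    K,T=c; px=np.atleast_2d(px).astype(float)
    d=(np.c_[px,np.ones(len(px))]@np.linalg.inv(K).T)*[1,-1,-1]@T[:3,:3].T
    o=T[:3,3]; return o+d*((z-o[2])/d[:,2])[:,None]
def proj(P,c):
    K,T=c; C=(np.atleast_2d(P)-T[:3,3])@T[:3,:3]
    C=C*[1,-1,-1]; q=C@K.T; return q[:,:2]/q[:,2:]
def seg(img,lo,hi,roi):
    x0,y0,x1,y1=roi; h=cv2.cvtColor(img,cv2.COLOR_BGR2HSV)
    m=np.zeros(img.shape[:2],np.uint8); m[y0:y1,x0:x1]=cv2.inRange(h,np.array(lo),np.array(hi))[y0:y1,x0:x1]
    cs,_=cv2.findContours(m,cv2.RETR_EXTERNAL,cv2.CHAIN_APPROX_NONE)
    return max(cs,key=cv2.contourArea)[:,0,:]
def rect(px,z,c):
    (a,b),(w,h),t=cv2.minAreaRect((unproj(px,z,c)[:,:2]*1000).astype(np.float32))
    if w>h: w,h,t=h,w,t-90
    return np.array([a,b,w,h,t])   # mm; t = angle of short axis deg
E
python3 - <<'E'
from h import *
I={n:grab_frame(n) for n in("scene","top")}
C={n:cam(n) for n in I}
S={"dish":([95,80,40],[125,255,255],.010),"cork":([8,70,80],[20,200,255],.008),"tile":([3,140,100],[11,255,255],.008),"tray":([0,60,20],[20,255,130],.018),"timer":([0,180,100],[5,255,255],.035)}
roi={"top":dict(dish=(290,140,325,168),cork=(310,172,348,208),tile=(228,145,272,185),tray=(245,185,306,232),timer=(112,232,137,260)),
"scene":dict(dish=(310,213,346,240),cork=(284,240,328,272),tile=(258,186,300,213),tray=(218,205,290,252),timer=(140,155,162,175))}
for k,(lo,hi,z) in S.items():
    for n in I:
        try: print(k,n,rect(seg(I[n],lo,hi,roi[n][k]),z,C[n]))
        except Exception as e: print(k,n,"fail")
# pile, triangulated by guesses
for k,z,t,s in(("salt",.249,(262,314),(267,195)),("lid",.159,(269,340),(268,236)),("spice",.178,(302,321),(289,236))):
    for n,p in(("top",t),("scene",s)): print(k,n,unproj(np.array(p)/1.5,z,C[n]))
a=cv2.resize(I["top"][190:260,150:230],None,fx=7,fy=7,interpolation=2)
b=cv2.resize(I["scene"][120:215,150:225],None,fx=6,fy=6,interpolation=2)
H=600; o=np.zeros((H,800,3),np.uint8);a=cv2.resize(a,(400,350));o[:350,:400]=a;b=cv2.resize(b,(400,507));o[:507,400:]=b
cv2.imwrite("pics/pile.png",o)
E
```

```text
dish scene [ 594.1708 -253.0592   69.5041   72.3858   64.2959]
dish top [ 594.8028 -254.3      74.5012   75.1263  -19.4414]
cork scene [ 437.4014 -273.088    98.677   100.5546  -78.7334]
cork top [ 438.9378 -274.3769   98.7794  101.072   -67.8265]
tile scene [617.2089 -48.9232  85.713   85.9225 -76.7026]
tile top [619.3027 -48.3156  89.6501  89.6617  13.271 ]
tray scene [430.9751 -82.2193 112.6457 168.6803  -2.763 ]
tray top [437.3697 -76.392  106.4405 165.497   -2.2083]
timer scene [489.4792 461.9971   0.       0.       0.    ]
timer top [474.8802 432.5526  48.2134  54.3885  75.8248]
salt top [[0.4581 0.2337 0.249 ]]
salt scene [[0.4556 0.2334 0.249 ]]
lid top [[0.4345 0.2395 0.159 ]]
lid scene [[0.439  0.2263 0.159 ]]
spice top [[0.4441 0.1653 0.178 ]]
spice scene [[0.4442 0.1662 0.178 ]]
```

View pics/pile.png

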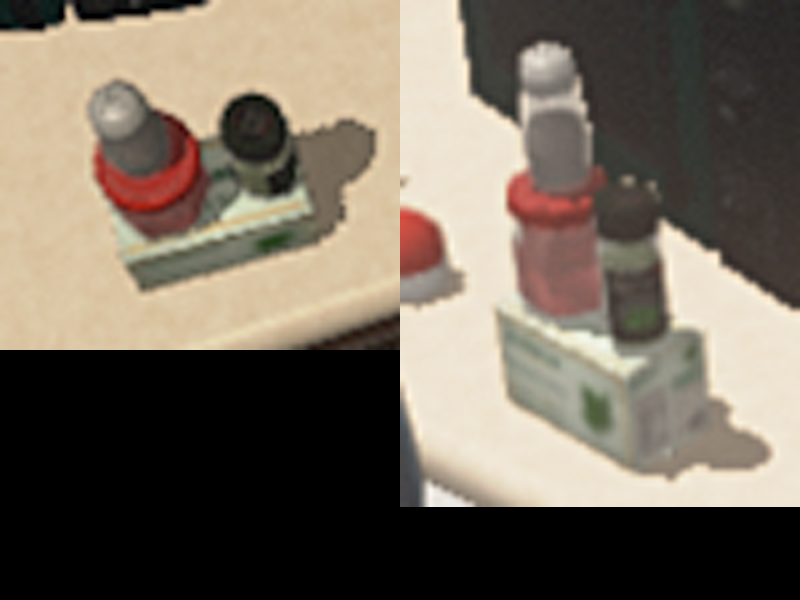

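The crop shows the salt shaker on the jar lid, with the spice jar at the right end of the box. The box's near top edge runs from crop (497,310) to (632,375). I'll turn the tool so it closes along the box's x, then look from above with the wrist camera.

```bash
cat >> h.py <<'E'
def go(p,yaw):
    """print row increments to reach world p, tool down, tool y (closing) at yaw deg in world"""
    s=read_state(); R0=R.from_quat(s["ee_rot"]); y=np.radians(yaw)
    Y=np.array([np.cos(y),np.sin(y),0]);Z=np.array([0,0,-1.]);M=R.from_matrix(np.c_[np.cross(Y,Z),Y,Z])
    print("turn",(R0.inv()*M).as_rotvec(),"shift",R0.inv().apply(np.array(p)-s["tcp_pos"]),"from",s["tcp_pos"],"t",s["time_s"],"q6",s["q"][5],"F",s["wrist_force"],s["opening"])
E
python3 - <<'E'
from h import *
c=cam("scene");P=unproj([(193.4,190.3),(168.2,178.1),(206.8,180.9)],.073,c);print(P)
for i,j in((0,1),(0,2)): d=P[j]-P[i];print(np.linalg.norm(d),np.degrees(np.arctan2(d[1],d[0])))
c=cam("top");P=unproj([(150+128/5,190+258/5),(150+312/5,190+208/5)],.073,c);d=P[0]-P[1];print(P,np.linalg.norm(d),np.degrees(np.arctan2(d[1],d[0])))
go([.44,.23,.42],0)
E
```

```text
[[0.4175 0.1491 0.073 ]
 [0.4184 0.2673 0.073 ]
 [0.4844 0.1521 0.073 ]]
0.11820658170235056 89.58853806141771
0.06695570469052457 2.5449310624606696
[[0.4204 0.2681 0.073 ]
 [0.4129 0.1487 0.073 ]] 0.1197212685028387 86.37726806625555
turn [-0.001   0.0005  1.334 ] shift [-0.3738 -0.2481 -0.2053] from [0.1347 0.5586 0.2145] t 0.2 q6 -0.2063056825778578 F [-0.8923  0.1401  0.8069] 0.08821632109946269
```

Emit:
{"fn": "send_rows", "kwargs": {"increments": [[0, 0, 0.13, 0, 0, -0.05, 0.088], [0, 0, 0.26, 0, 0, -0.1, 0.088], [0, 0, 0.39, 0, 0, -0.15, 0.088], [0, 0, 0.52, 0, 0, -0.2, 0.088], [0, 0, 0.65, -0.037, -0.025, -0.205, 0.088], [0, 0, 0.78, -0.075, -0.05, -0.205, 0.088], [0, 0, 0.91, -0.112, -0.075, -0.205, 0.088], [0, 0, 1.04, -0.15, -0.1, -0.205, 0.088], [0, 0, 1.17, -0.187, -0.124, -0.205, 0.088], [0, 0, 1.3, -0.224, -0.149, -0.205, 0.088], [0, 0, 1.334, -0.262, -0.174, -0.205, 0.088], [0, 0, 1.334, -0.3, -0.199, -0.205, 0.088]]}}

```text
time_s: 1.4
tcp_pos: [0.3806, 0.2936, 0.42]
ee_rot: [0.707, 0.707, 0.0, 0.0]
wrist_force: [0.9, 0.4, 0.1]
opening: 0.0881
finger_force: 0.0
```

```bash
python3 - <<'E'
from h import *
go([.44,.23,.42],0)
E
```

```text
turn [ 0.0002 -0.0002 -0.0009] shift [-0.0635  0.0594  0.    ] from [0.3806 0.2936 0.42  ] t 1.4 q6 0.4103560156756255 F [0.9391 0.3633 0.0601] 0.08808307146820353
```

Emit:
{"fn": "send_rows", "kwargs": {"increments": [[0, 0, 0, -0.032, 0.03, 0, 0.088], [0, 0, 0, -0.0635, 0.0594, 0, 0.088], [0, 0, 0, -0.0635, 0.0594, 0, 0.088], [0, 0, 0, -0.0635, 0.0594, 0, 0.088]]}}

```text
time_s: 1.8
tcp_pos: [0.4395, 0.2311, 0.4196]
ee_rot: [0.708, 0.706, -0.0, -0.0]
wrist_force: [-0.0, -0.0, 1.0]
opening: 0.088
finger_force: 0.0
```

```bash
python3 - <<'E'
from h import *
c=cam("wrist");np.savez("w1.npz",K=c[0],T=c[1]);i=grab_frame("wrist");cv2.imwrite("w1raw.png",i);cv2.imwrite("pics/w1.png",cv2.resize(i,None,fx=1.5,fy=1.5,interpolation=2))
print(c[1])
for P in ([.457,.233,.249],[.444,.1655,.178],[.45,.21,.073]): print(proj(P,c)*1.5)
E
```

```text
[[ 1.      0.0011  0.0018  0.4401]
 [-0.0016  0.9518  0.3067  0.3118]
 [-0.0014 -0.3067  0.9518  0.5912]
 [ 0.      0.      0.      1.    ]]
[[393.0584 246.6799]]
[[374.6827 300.0948]]
[[379.2656 231.4089]]
```

View pics/w1.png

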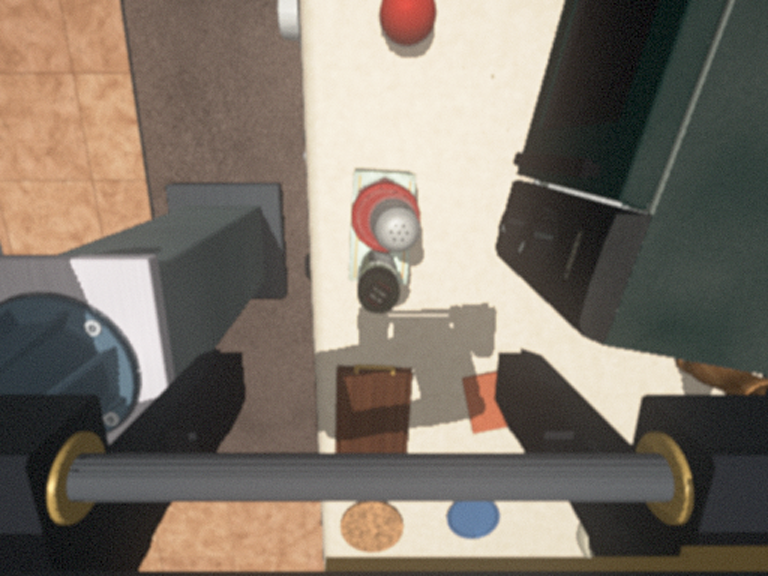

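```bash
python3 - <<'E'
from h import *
d=np.load("w1.npz");c=(d["K"],d["T"]);i=cv2.imread("w1raw.png")
for k,p,z in(("salttop",(398,229),.247),("lid",(385,216),.159),("spice",(379.5,289),.178),("boxTL",(356,169.5),.073),("boxTR",(415,173),.073),("boxleftlow",(350,277),.073),("timer",(408,12),.054)): print(k,unproj(np.array(p)/1.5,z,c))
n=seg(i,[0,120,60],[8,255,255],(225,110,290,175));q=np.unique(n,axis=0)
print("lid rect px",cv2.minAreaRect(n),"world",rect(n,.157,c))
# same in other cams
for nm,t in(("top",(117,110)),):
    ct=cam("top");print("salttop/top",unproj([(150+t[0]/5,190+t[1]/5-1)],.242,ct), "spice",unproj([(150+255/5,190+120/5)],.178,ct))
cs=cam("scene");print("salt/scene",unproj([(150+149/5.333,120+55/5.333)],.245,cs),"spice",unproj([(150+228/5.333,120+190/5.333)],.178,cs))
E
```

```text
salttop [[0.4606 0.246  0.247 ]]
lid [[0.4536 0.2413 0.159 ]]
spice [[0.4485 0.1764 0.178 ]]
boxTL [[0.4246 0.2775 0.073 ]]
boxTR [[0.4883 0.2738 0.073 ]]
boxleftlow [[0.4164 0.1567 0.073 ]]
timer [[0.4785 0.4316 0.054 ]]
lid rect px ((253.53472900390625, 141.21054077148438), (36.454647064208984, 44.41221237182617), 41.3477783203125) world [449.1657 244.3108  50.868   61.5756 -40.4463]
salttop/top [[0.4571 0.2388 0.242 ]] spice [[0.4445 0.1662 0.178 ]]
salt/scene [[0.4592 0.2379 0.245 ]] spice [[0.4521 0.1734 0.178 ]]
```

```bash
python3 - <<'E'
from h import *
d=np.load("w1.npz");c=(d["K"],d["T"])
print("dish",unproj([(473/1.5,517/1.5)],.01,c),"cork",unproj([(372/1.5,526/1.5)],.008,c),"tray corners",unproj([(337/1.5,366/1.5),(411/1.5,369/1.5)],.018,c),"tileTL",unproj([(463/1.5,377/1.5)],.008,c))
for n in("top","scene"): print(n,"campos",cam(n)[1][:3,3])
it=grab_frame("top");ct=cam("top");cs=cam("scene");is_=grab_frame("scene");iw=cv2.imread("w1raw.png")
# overlay predicted circles for a candidate
def circ(x,y,z,r):
    a=np.linspace(0,2*np.pi,40);return np.c_[x+r*np.cos(a),y+r*np.sin(a),0*a+z]
out=[]
for im,cc,(x0,y0,x1,y1) in((it,ct,(150,190,230,260)),(is_,cs,(150,120,225,215)),(iw,c,(210,90,310,215))):
    f=6;o=cv2.resize(im[y0:y1,x0:x1],None,fx=f,fy=f,interpolation=2)
    def dr(P,col):
        q=((proj(P,cc)+.5-[x0,y0])*f).astype(np.int32);cv2.polylines(o,[q],False,col,1)
    dr(circ(.4485,.172,.178,.0205),(0,255,255));dr(circ(.4485,.172,.073,.0205),(0,255,255))
    dr(circ(.454,.239,.159,.0325),(255,0,0));dr(circ(.454,.239,.148,.0325),(255,0,0))
    dr(circ(.4595,.241,.229,.017),(255,0,255));dr(circ(.458,.241,.159,.022),(255,0,255))
    th=np.radians(-2);u=np.array([np.cos(th),np.sin(th),0]);v=np.array([-u[1],u[0],0]);b=np.array([.452,.2125,0])
    for z in(0,.073): dr(np.array([b+sx*.035*u+sy*.063*v+[0,0,z] for sx,sy in((1,1),(1,-1),(-1,-1),(-1,1),(1,1))]),(0,255,0))
    out.append(o)
H=max(o.shape[0] for o in out);out=[cv2.copyMakeBorder(o,0,H-o.shape[0],0,0,0) for o in out]
o=np.hstack(out);print(o.shape);cv2.imwrite("pics/ov.png",cv2.resize(o,(800,int(o.shape[0]*800/o.shape[1])),interpolation=cv2.INTER_AREA))
E
```

```text
dish [[ 0.5987 -0.251   0.01  ]] cork [[ 0.442  -0.2706  0.008 ]] tray corners [[0.3943 0.0137 0.018 ]
 [0.4953 0.009  0.018 ]] tileTL [[ 0.5692 -0.0087  0.008 ]]
top campos [-0.0479  0.1778  1.5794]
scene campos [-0.4438 -0.7836  0.9373]
(750, 1530, 3)
```

View pics/ov.png

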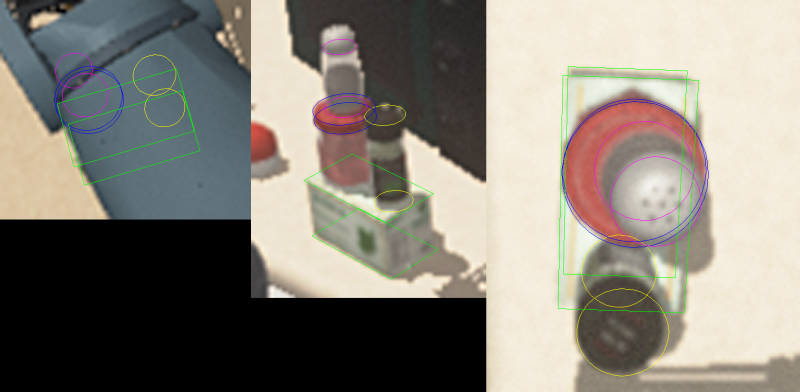

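The overlay agrees within about 3 mm in the scene and wrist views (the arm hides the pile in the top view). I have the salt at (0.459, 0.240), jam (0.454, 0.239), spice (0.4485, 0.172), and the box at (0.452, 0.2125) with a yaw of about -2°. Now I'll grasp the salt.

Emit:
{"fn": "send_rows", "kwargs": {"increments": [[0, 0, 0, 0.005, 0.01, 0.03, 0.088], [0, 0, 0, 0.01, 0.019, 0.07, 0.088], [0, 0, 0, 0.01, 0.019, 0.11, 0.088], [0, 0, 0, 0.01, 0.019, 0.15, 0.088], [0, 0, 0, 0.01, 0.019, 0.19, 0.088], [0, 0, 0, 0.01, 0.019, 0.215, 0.088], [0, 0, 0, 0.01, 0.019, 0.224, 0.088], [0, 0, 0, 0.01, 0.019, 0.224, 0.088], [0, 0, 0, 0.01, 0.019, 0.224, 0.088]], "squeeze": 12}}

```text
time_s: 2.85
tcp_pos: [0.4589, 0.2425, 0.1977]
ee_rot: [0.707, 0.707, 0.001, 0.001]
wrist_force: [0.2, -0.4, -0.2]
opening: 0.0878
finger_force: 0.0
```

```bash
python3 - <<'E'
from h import *
go([.459,.240,.196],0)
i=grab_frame("wrist");cv2.imwrite("pics/w2.png",i)
E
```

```text
turn [ 0.0024 -0.0007  0.0011] shift [-0.0025  0.0001  0.0017] from [0.4589 0.2425 0.1977] t 2.85 q6 0.256008123427357 F [ 0.2141 -0.3705 -0.1544] 0.08784755963690354
```

View pics/w2.png

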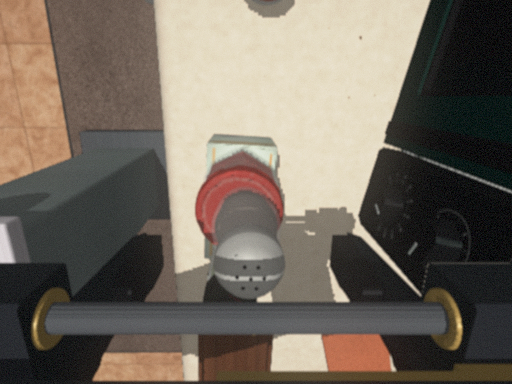

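The shaker is centred between the fingers (dome at pixel column 249, gripper mid at about 247). I'll close and lift.

Emit:
{"fn": "send_rows", "kwargs": {"increments": [[0, 0, 0, -0.0, 0, 0, 0.07], [0, 0, 0, 0, 0, 0, 0.055], [0, 0, 0, 0, 0, 0, 0.045], [0, 0, 0, 0, 0, 0, 0.04], [0, 0, 0, 0, 0, 0, 0.03], [0, 0, 0, 0, 0, 0, 0.03], [0, 0, 0, 0, 0, 0, 0.03], [0, 0, 0, 0, 0, 0, 0.03]], "squeeze": 12}}

```text
time_s: 3.7
tcp_pos: [0.4582, 0.2416, 0.196]
ee_rot: [0.707, 0.707, -0.0, 0.0]
wrist_force: [0.3, 0.5, -0.7]
opening: 0.0327
finger_force: 11.9
```

Emit:
{"fn": "send_rows", "kwargs": {"increments": [[0, 0, 0, 0, 0, -0.01, 0.03], [0, 0, 0, 0, 0, -0.03, 0.03], [0, 0, 0, 0, 0, -0.06, 0.03], [0, 0, 0, 0, 0, -0.09, 0.03], [0, 0, 0, 0, 0, -0.11, 0.03], [0, 0, 0, 0, 0, -0.12, 0.03], [0, 0, 0, 0, 0, -0.12, 0.03]]}}

```text
time_s: 4.4
tcp_pos: [0.4589, 0.2419, 0.3177]
ee_rot: [0.707, 0.707, 0.001, 0.001]
wrist_force: [-0.4, 0.5, -1.4]
opening: 0.0329
finger_force: 11.9
```

```bash
python3 - <<'E'
from h import *
go([.595,-.2535,.15],0)
i=grab_frame("wrist");j=grab_frame("scene")[90:230,140:260]
cv2.imwrite("pics/w3.png",np.hstack([i[100:384,150:350],cv2.resize(j,(243,284))]))
E
```

```text
turn [ 0.0028 -0.0007  0.0001] shift [-0.4955  0.1356  0.1677] from [0.4589 0.2419 0.3177] t 4.4 q6 0.255916737777786 F [-0.358   0.5033 -1.3586] 0.032940412922693424
```

View pics/w3.png

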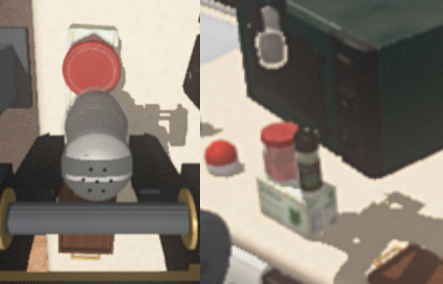

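```bash
python3 - <<'E'
from h import *
p=camera_params("wrist");c=(p["intrinsics"],p["tool_from_camera"])
for P in([0,0,-.053],[0,0,-.019],[0,0,0],[0,0,.03],[.0,.0,.036],[.01,0,-.053],[.01,0,0.036]): print(P,proj(P,c))
i=grab_frame("wrist");cv2.imwrite("pics/w4.png",cv2.resize(i[160:330,150:350],None,fx=4,fy=3.5))
E
```

```text
[0, 0, -0.053] [[245.8251 282.8203]]
[0, 0, -0.019] [[245.9481 246.2438]]
[0, 0, 0] [[245.9984 231.2856]]
[0, 0, 0.03] [[246.0607 212.7514]]
[0.0, 0.0, 0.036] [[246.0713 209.6158]]
[0.01, 0, -0.053] [[245.8273 262.8644]]
[0.01, 0, 0.036] [[246.0761 196.344 ]]
```

View pics/w4.png

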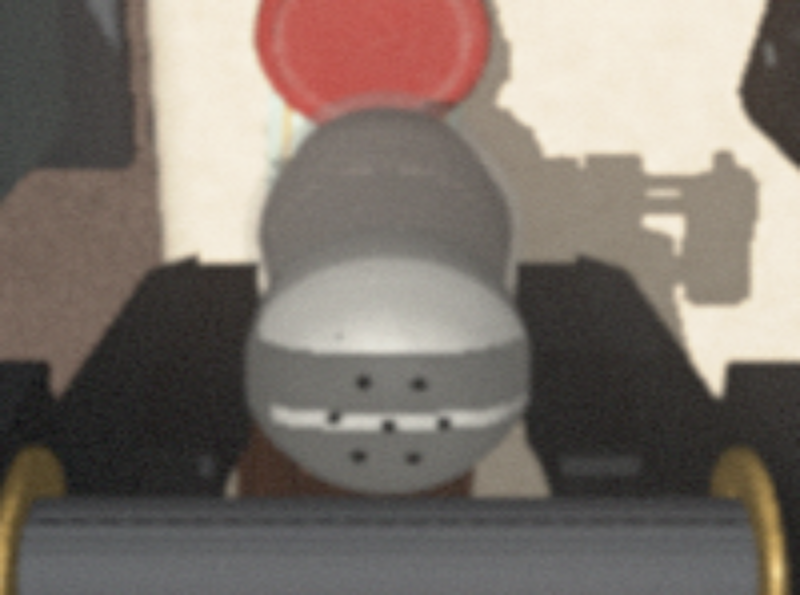

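The shaker is held centred: its holes are at raw pixel (247,281), which projects to the tool axis. The 33 mm opening is narrower than the 44 mm I expected, so I'll check the silhouette numerically in the scene view, where the dark microwave is behind it.

```bash
python3 - <<'E'
from h import *
s=read_state();t=s["tcp_pos"];c=cam("scene");i=grab_frame("scene")
for dz in(.053,.033,.019,0,-.017,-.037): print(dz,proj(t+[0,0,dz],c), "44mm=",470*.044/np.linalg.norm(t-c[1][:3,3]))
g=cv2.cvtColor(i,cv2.COLOR_BGR2GRAY);u,v=proj(t,c)[0].astype(int)
for r in range(v-30,v+28,2): print(r,g[r,u-22:u+22:1].tolist())
E
```

```text
0.053 [[172.6506  94.0505]] 44mm= 13.783239684213166
0.033 [[173.3529 100.1829]] 44mm= 13.783239684213166
0.019 [[173.8379 104.4185]] 44mm= 13.783239684213166
0 [[174.4878 110.0932]] 44mm= 13.783239684213166
-0.017 [[175.0612 115.1001]] 44mm= 13.783239684213166
-0.037 [[175.7262 120.9071]] 44mm= 13.783239684213166
80 [61, 57, 59, 58, 51, 54, 55, 54, 52, 67, 87, 95, 95, 97, 85, 82, 73, 64, 63, 66, 69, 80, 75, 67, 69, 71, 68, 67, 61, 65, 72, 73, 59, 46, 44, 50, 59, 74, 80, 85, 86, 87, 86, 85]
82 [55, 58, 56, 56, 54, 52, 54, 53, 55, 60, 69, 69, 60, 53, 47, 49, 52, 50, 50, 52, 51, 62, 64, 64, 59, 56, 49, 51, 50, 48, 55, 70, 74, 71, 74, 86, 85, 86, 86, 86, 83, 84, 81, 82]
84 [53, 58, 55, 54, 56, 54, 56, 57, 55, 57, 71, 93, 95, 98, 69, 52, 51, 51, 49, 53, 50, 60, 82, 73, 51, 50, 51, 51, 49, 47, 61, 79, 80, 79, 78, 79, 78, 79, 78, 77, 77, 74, 75, 76]
86 [58, 56, 57, 57, 59, 55, 55, 60, 69, 68, 71, 72, 77, 88, 93, 55, 50, 52, 52, 51, 49, 71, 106, 101, 54, 49, 51, 48, 49, 49, 59, 77, 77, 76, 76, 76, 77, 76, 77, 77, 77, 77, 76, 77]
88 [54, 57, 60, 60, 58, 53, 57, 64, 71, 66, 60, 58, 65, 79, 68
[... 4103 characters left out ...]
 63, 60, 60, 61, 58, 57, 58, 56, 59, 57, 58, 55, 55, 57, 54, 54, 54, 53, 55, 51, 55, 52, 51, 49, 48, 51, 48, 50, 50, 47, 49]
132 [227, 229, 228, 227, 228, 228, 229, 229, 231, 237, 224, 85, 56, 64, 65, 65, 64, 64, 61, 61, 61, 58, 59, 57, 56, 56, 55, 52, 55, 56, 54, 54, 52, 53, 50, 50, 52, 53, 50, 52, 50, 51, 46, 49]
134 [228, 228, 228, 229, 229, 229, 230, 229, 230, 234, 223, 83, 56, 63, 63, 63, 62, 68, 67, 63, 62, 62, 62, 60, 58, 57, 56, 57, 57, 55, 57, 54, 53, 55, 55, 52, 54, 51, 51, 51, 51, 50, 52, 50]
136 [227, 229, 229, 229, 229, 230, 229, 229, 230, 234, 222, 96, 53, 60, 63, 65, 64, 61, 65, 66, 64, 64, 62, 62, 62, 62, 59, 58, 58, 55, 56, 57, 53, 53, 51, 49, 52, 54, 52, 52, 49, 52, 50, 50]
```

The silhouette is upright, with the top and base where expected, and the grip is firm. I'll carry the shaker to the dish and find the base height from contact force.

Emit:
{"fn": "send_rows", "kwargs": {"increments": [[0, 0, 0, -0.02, 0, 0, 0.03], [0, 0, 0, -0.06, 0, 0, 0.03], [0, 0, 0, -0.105, 0.005, 0, 0.03], [0, 0, 0, -0.15, 0.02, 0, 0.03], [0, 0, 0, -0.195, 0.035, 0, 0.03], [0, 0, 0, -0.24, 0.05, 0, 0.03], [0, 0, 0, -0.285, 0.065, 0, 0.03], [0, 0, 0, -0.33, 0.08, 0, 0.03], [0, 0, 0, -0.375, 0.095, 0.02, 0.03], [0, 0, 0, -0.42, 0.11, 0.04, 0.03], [0, 0, 0, -0.46, 0.125, 0.06, 0.03], [0, 0, 0, -0.485, 0.135, 0.08, 0.03]]}}

```text
time_s: 5.8
tcp_pos: [0.5928, -0.2464, 0.2331]
ee_rot: [0.708, 0.706, -0.0, -0.001]
wrist_force: [-0.5, 0.4, -0.8]
opening: 0.0331
finger_force: 11.9
```

```bash
python3 - <<'E'
from h import *
go([.5955,-.2535,.10],0)
E
```

```text
turn [-0.0021 -0.0007 -0.0023] shift [-0.0072  0.003   0.1331] from [ 0.5928 -0.2464  0.2331] t 5.8 q6 -0.5757453189465249 F [-0.5424  0.3625 -0.8094] 0.0330830740311447
```

Emit:
{"fn": "send_rows", "kwargs": {"increments": [[0, 0, 0, -0.004, 0.002, 0.02, 0.03], [0, 0, 0, -0.008, 0.002, 0.055, 0.03], [0, 0, 0, -0.008, 0.002, 0.09, 0.03], [0, 0, 0, -0.008, 0.002, 0.115, 0.03], [0, 0, 0, -0.008, 0.002, 0.13, 0.03], [0, 0, 0, -0.008, 0.002, 0.136, 0.03], [0, 0, 0, -0.008, 0.002, 0.136, 0.03], [0, 0, 0, -0.008, 0.002, 0.136, 0.03]]}}

```text
time_s: 6.6
tcp_pos: [0.5961, -0.2518, 0.1014]
ee_rot: [0.707, 0.707, 0.0, 0.001]
wrist_force: [0.3, -0.0, -1.1]
opening: 0.033
finger_force: 11.9
```

```bash
python3 - <<'E'
from h import *
go([.5955,-.2535,.042],0)
c=cam("wrist");i=grab_frame("wrist")
s=read_state()["tcp_pos"]
def circ(x,y,z,r):
    a=np.linspace(0,2*np.pi,40);return np.c_[x+r*np.cos(a),y+r*np.sin(a),0*a+z]
i=cv2.resize(i,None,fx=1.5,fy=1.5,interpolation=2)
for P,col in((circ(.5955,-.2535,.01,.042),(0,255,255)),(circ(s[0],s[1],s[2]-.037,.022),(255,0,255)),(circ(s[0],s[1],s[2]+.033,.017),(255,0,255))):
    cv2.polylines(i,[((proj(P,c)+.5)*1.5).astype(np.int32)],True,col,1)
cv2.imwrite("pics/w5.png",i)
E
```

```text
turn [0.0018 0.0012 0.0001] shift [-0.0016 -0.0007  0.0594] from [ 0.5961 -0.2518  0.1014] t 6.6 q6 -0.582929740728784 F [ 0.2504 -0.0443 -1.0725] 0.03295147334988071
```

View pics/w5.png

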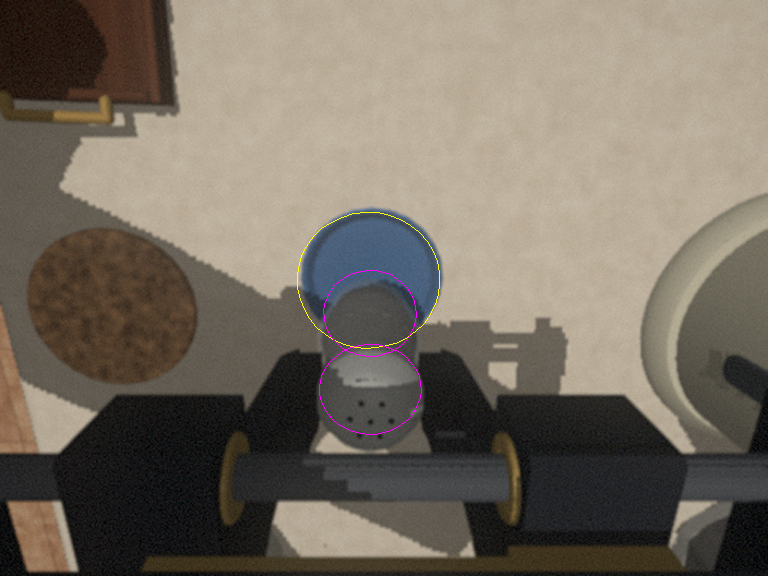

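The shaker is over the dish. The dish outline at (371,278) matches my estimate, and the shaker base shows at about (372,315). Lowering gently with a force check.

Emit:
{"fn": "send_rows", "kwargs": {"increments": [[0, 0, 0, 0, 0, 0.01, 0.03], [0, 0, 0, 0, 0, 0.02, 0.03], [0, 0, 0, 0, 0, 0.03, 0.03], [0, 0, 0, 0, 0, 0.04, 0.03], [0, 0, 0, 0, 0, 0.046, 0.03], [0, 0, 0, 0, 0, 0.05, 0.03], [0, 0, 0, 0, 0, 0.052, 0.03], [0, 0, 0, 0, 0, 0.054, 0.03]]}}

```text
time_s: 7.45
tcp_pos: [0.5954, -0.2515, 0.0461]
ee_rot: [0.707, 0.707, 0.0, 0.0]
wrist_force: [-0.4, -0.6, -2.2]
opening: 0.0329
finger_force: 11.9
```

Emit:
{"fn": "send_rows", "kwargs": {"increments": [[0, 0, 0, 0, 0, 0.001, 0.03], [0, 0, 0, 0, 0, 0.002, 0.03], [0, 0, 0, 0, 0, 0.003, 0.03], [0, 0, 0, 0, 0, 0.003, 0.03]]}}

```text
time_s: 7.85
tcp_pos: [0.5952, -0.2514, 0.043]
ee_rot: [0.707, 0.707, -0.0, 0.0]
wrist_force: [-0.7, -0.5, -0.9]
opening: 0.0331
finger_force: 11.9
```

Not touching yet; continuing in 1 mm steps.

Emit:
{"fn": "send_rows", "kwargs": {"increments": [[0, 0, 0, 0, 0, 0.001, 0.03], [0, 0, 0, 0, 0, 0.002, 0.03], [0, 0, 0, 0, 0, 0.002, 0.03]]}}

```text
time_s: 8.15
tcp_pos: [0.5956, -0.2518, 0.0417]
ee_rot: [0.707, 0.707, -0.0, 0.001]
wrist_force: [-0.3, 0.4, 3.3]
opening: 0.0331
finger_force: 11.9
```

Emit:
{"fn": "send_rows", "kwargs": {"increments": [[0, 0, 0, 0, 0, 0.001, 0.03], [0, 0, 0, 0, 0, 0.002, 0.03], [0, 0, 0, 0, 0, 0.002, 0.03]]}}

```text
time_s: 8.45
tcp_pos: [0.5962, -0.2523, 0.0414]
ee_rot: [0.707, 0.707, 0.0, 0.001]
wrist_force: [-3.3, 1.7, 12.2]
opening: 0.0333
finger_force: 12.4
```

Contact came at 0.042, as predicted. I'll ease off 2 mm, open slowly and retreat.

Emit:
{"fn": "send_rows", "kwargs": {"increments": [[0, 0, 0, 0, 0, -0.002, 0.03], [0, 0, 0, 0, 0, -0.002, 0.034], [0, 0, 0, 0, 0, -0.002, 0.037], [0, 0, 0, 0, 0, -0.002, 0.042], [0, 0, 0, 0, 0, -0.002, 0.05], [0, 0, 0, 0, 0, -0.002, 0.06], [0, 0, 0, 0, 0, -0.002, 0.075], [0, 0, 0, 0, 0, -0.002, 0.088], [0, 0, 0, 0, 0, -0.002, 0.088], [0, 0, 0, 0, 0, -0.002, 0.088]]}}

```text
time_s: 9.45
tcp_pos: [0.5952, -0.2514, 0.041]
ee_rot: [0.707, 0.707, -0.0, 0.0]
wrist_force: [0.9, -0.1, 0.5]
opening: 0.0869
finger_force: 0.0
```

Emit:
{"fn": "send_rows", "kwargs": {"increments": [[0, 0, 0, 0, 0, -0.01, 0.088], [0, 0, 0, 0, 0, -0.03, 0.088], [0, 0, 0, 0, 0, -0.06, 0.088], [0, 0, 0, 0, 0, -0.1, 0.088], [0, 0, 0, 0, 0, -0.14, 0.088], [0, 0, 0, 0, 0, -0.18, 0.088], [0, 0, 0, 0, 0, -0.22, 0.088], [0, 0, 0, 0, 0, -0.25, 0.088], [0, 0, 0, 0, 0, -0.25, 0.088], [0, 0, 0, 0, 0, -0.25, 0.088]]}}

```text
time_s: 10.45
tcp_pos: [0.5955, -0.2515, 0.2924]
ee_rot: [0.707, 0.707, 0.0, 0.001]
wrist_force: [0.1, 0.4, -0.0]
opening: 0.0881
finger_force: 0.0
```

```bash
python3 - <<'E'
from h import *
go([.454,.239,.42],-2)
c=cam("wrist");np.savez("w6.npz",K=c[0],T=c[1]);i=grab_frame("wrist");cv2.imwrite("w6raw.png",i)
cv2.imwrite("pics/w6.png",cv2.resize(i,None,fx=1.5,fy=1.5,interpolation=2))
E
```

```text
turn [0.002  0.0012 0.0349] shift [ 0.4903 -0.1412 -0.1285] from [ 0.5955 -0.2515  0.2924] t 10.45 q6 -0.5829054172104933 F [ 0.1188  0.3705 -0.0066] 0.08808978144841667
```

View pics/w6.png

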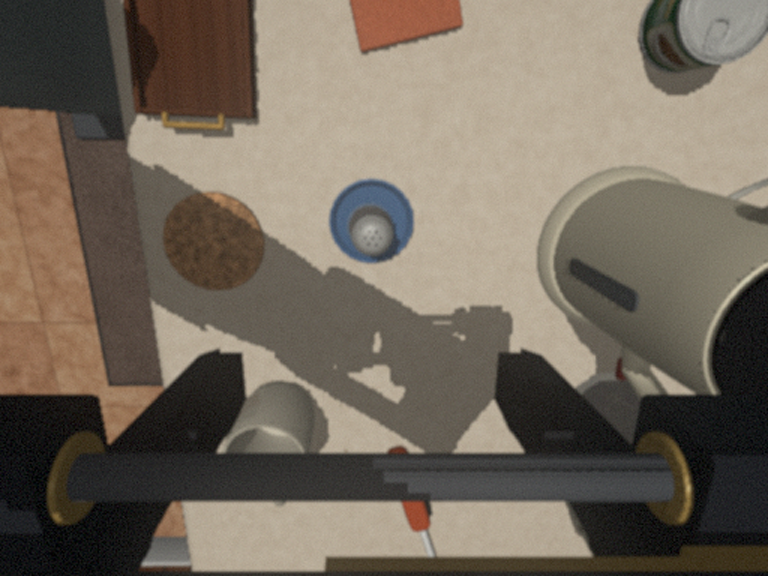

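The salt stands centred in the dish (dish at (371,220), dome at (373,237)). Next I'll refine the place positions from this view.

```bash
python3 - <<'E'
from h import *
d=np.load("w6.npz");c=(d["K"],d["T"]);i=cv2.imread("w6raw.png")
print("dish",unproj([(371.5/1.5,220.5/1.5)],.01,c),"salttop",unproj([(373/1.5,237/1.5)],.095,c),"mugtop",unproj([(268/1.5,445/1.5),(312/1.5,430/1.5)],.094,c))
print("coaster",rect(seg(i,[5,60,30],[22,255,255],(100,120,180,200)),.008,c), unproj([(214/1.5,241/1.5)],.008,c))
print("tray corners",unproj(np.array([(138,108),(257,118)])/1.5,.018,c),"tile low corner",unproj(np.array([(362,51),(462,26)])/1.5,.008,c))
E
```

```text
dish [[ 0.598  -0.2496  0.01  ]] salttop [[ 0.5988 -0.248   0.095 ]] mugtop [[ 0.5013 -0.4456  0.094 ]
 [ 0.543  -0.4292  0.094 ]]
coaster [ 440.5852 -271.5146  100.4892  100.6766   19.4061] [[ 0.4417 -0.2704  0.008 ]]
tray corners [[ 0.3897 -0.1475  0.018 ]
 [ 0.4951 -0.1558  0.018 ]] tile low corner [[ 0.5894 -0.0998  0.008 ]
 [ 0.6763 -0.0801  0.008 ]]
```

Emit:
{"fn": "send_rows", "kwargs": {"increments": [[0, 0, 0, 0.03, 0, -0.03, 0.088], [0, 0, 0, 0.075, -0.01, -0.06, 0.088], [0, 0, 0, 0.12, -0.025, -0.08, 0.088], [0, 0, 0, 0.165, -0.04, -0.08, 0.088], [0, 0, 0, 0.21, -0.055, -0.08, 0.088], [0, 0, 0, 0.255, -0.07, -0.08, 0.088], [0, 0, 0, 0.3, -0.085, -0.08, 0.088], [0, 0, 0, 0.345, -0.1, -0.08, 0.088], [0, 0, 0, 0.39, -0.115, -0.08, 0.088], [0, 0, 0.03, 0.435, -0.13, -0.06, 0.088], [0, 0, 0.03, 0.475, -0.141, -0.04, 0.088], [0, 0, 0.03, 0.49, -0.141, -0.03, 0.088]]}}

```text
time_s: 11.7
tcp_pos: [0.451, 0.2414, 0.3175]
ee_rot: [0.716, 0.698, -0.002, -0.002]
wrist_force: [0.5, 0.5, 0.0]
opening: 0.0881
finger_force: 0.0
```

Emit:
{"fn": "send_rows", "kwargs": {"increments": [[0, 0, 0, 0, 0, 0, 0.088], [0, 0, 0, 0, 0, 0, 0.088], [0, 0, 0, 0, 0, 0, 0.088]]}}

```text
time_s: 12.0
tcp_pos: [0.4551, 0.2374, 0.3215]
ee_rot: [0.718, 0.696, 0.0, 0.0]
wrist_force: [0.5, -0.5, -0.3]
opening: 0.0878
finger_force: 0.0
```

```bash
python3 - <<'E'
from h import *
go([.454,.239,.145],-2)
c=cam("wrist");np.savez("w7.npz",K=c[0],T=c[1]);i=grab_frame("wrist");cv2.imwrite("w7raw.png",i)
f=6;x0,y0,x1,y1=190,60,320,160
o=cv2.resize(i[y0:y1,x0:x1],None,fx=f,fy=f,interpolation=2)
def circ(x,y,z,r):
    a=np.linspace(0,2*np.pi,40);return np.c_[x+r*np.cos(a),y+r*np.sin(a),0*a+z]
def dr(P,col): cv2.polylines(o,[((proj(P,c)+.5-[x0,y0])*f).astype(np.int32)],True,col,1)
dr(circ(.4485,.172,.178,.0205),(0,255,255));dr(circ(.454,.239,.159,.0325),(255,0,0))
th=np.radians(-2);u=np.array([np.cos(th),np.sin(th),0]);v=np.array([-u[1],u[0],0]);b=np.array([.452,.2125,.073])
dr(np.array([b+sx*.035*u+sy*.063*v for sx,sy in((1,1),(1,-1),(-1,-1),(-1,1))]),(0,255,0))
cv2.imwrite("pics/w7.png",o)
E
```

```text
turn [0.0006 0.0004 0.0032] shift [ 0.0017 -0.0013  0.1765] from [0.4551 0.2374 0.3215] t 12.0 q6 0.2812793636861947 F [ 0.5042 -0.4894 -0.3042] 0.08784962097862332
```

View pics/w7.png

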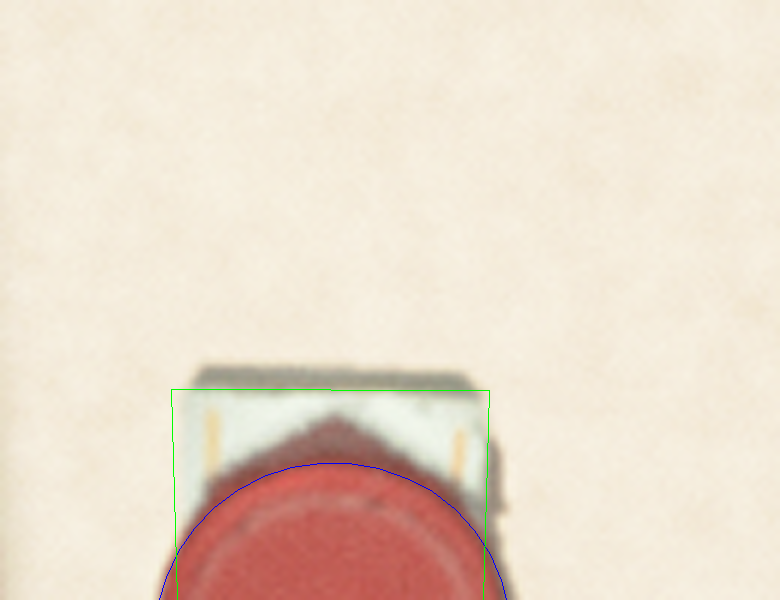

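The lid matches the predicted circle within about 1 mm, and the box edge lines up. Now I'll grasp the jam jar at its lid.

Emit:
{"fn": "send_rows", "kwargs": {"increments": [[0, 0, 0, 0.001, -0.002, 0.02, 0.088], [0, 0, 0, 0.001, -0.002, 0.06, 0.088], [0, 0, 0, 0.001, -0.002, 0.1, 0.088], [0, 0, 0, 0.001, -0.002, 0.135, 0.088], [0, 0, 0, 0.001, -0.002, 0.165, 0.088], [0, 0, 0, 0.001, -0.002, 0.182, 0.088], [0, 0, 0, 0.001, -0.002, 0.188, 0.088], [0, 0, 0, 0.001, -0.002, 0.188, 0.088], [0, 0, 0, 0.001, -0.002, 0.188, 0.088], [0, 0, 0, 0.001, -0.002, 0.188, 0.08]]}}

```text
time_s: 13.05
tcp_pos: [0.4535, 0.2398, 0.1346]
ee_rot: [0.718, 0.696, 0.001, 0.001]
wrist_force: [0.3, 0.4, -0.3]
opening: 0.0819
finger_force: 0.0
```

Emit:
{"fn": "send_rows", "kwargs": {"increments": [[0, 0, 0, 0, 0, 0, 0.075], [0, 0, 0, 0, 0, 0, 0.07], [0, 0, 0, 0, 0, 0, 0.066], [0, 0, 0, 0, 0, 0, 0.06], [0, 0, 0, 0, 0, 0, 0.05], [0, 0, 0, 0, 0, 0, 0.05], [0, 0, 0, 0, 0, 0, 0.05], [0, 0, 0, 0, 0, 0, 0.05]], "squeeze": 35}}

```text
time_s: 13.85
tcp_pos: [0.453, 0.2399, 0.1336]
ee_rot: [0.718, 0.696, 0.001, 0.0]
wrist_force: [3.0, -0.0, 2.9]
opening: 0.0624
finger_force: 35.0
```

Emit:
{"fn": "send_rows", "kwargs": {"increments": [[0, 0, 0, 0, 0, -0.003, 0.05], [0, 0, 0, 0, 0, -0.01, 0.05], [0, 0, 0, 0, 0, -0.025, 0.05], [0, 0, 0, 0, 0, -0.05, 0.05], [0, 0, 0, 0, 0, -0.08, 0.05], [0, 0, 0, 0, 0, -0.11, 0.05], [0, 0, 0, 0, 0, -0.13, 0.05], [0, 0, 0, 0, 0, -0.14, 0.05], [0, 0, 0, 0, 0, -0.14, 0.05]]}}

```text
time_s: 14.75
tcp_pos: [0.4523, 0.2398, 0.2738]
ee_rot: [0.718, 0.696, 0.0, 0.0]
wrist_force: [-0.1, -0.1, -3.1]
opening: 0.0628
finger_force: 35.0
```

```bash
python3 - <<'E'
from h import *
go([.4385,-.274,.16],-2)
E
```

```text
turn [ 0.001  -0.0004  0.005 ] shift [-0.5141  0.0014  0.1137] from [0.4523 0.2398 0.2738] t 14.75 q6 0.2851685531500348 F [-0.1051 -0.1491 -3.1026] 0.06281566034203488
```

Emit:
{"fn": "send_rows", "kwargs": {"increments": [[0, 0, 0, -0.015, 0, 0, 0.05], [0, 0, 0, -0.045, 0, 0, 0.05], [0, 0, 0, -0.09, 0, 0, 0.05], [0, 0, 0, -0.135, 0, 0, 0.05], [0, 0, 0, -0.18, 0, 0, 0.05], [0, 0, 0, -0.225, 0, 0, 0.05], [0, 0, 0, -0.27, 0, 0, 0.05], [0, 0, 0, -0.315, 0, 0, 0.05], [0, 0, 0, -0.36, 0, 0, 0.05], [0, 0, 0, -0.405, 0, 0.02, 0.05], [0, 0, 0, -0.445, 0, 0.04, 0.05], [0, 0, 0, -0.48, 0, 0.06, 0.05]]}}

```text
time_s: 15.95
tcp_pos: [0.4358, -0.242, 0.2106]
ee_rot: [0.718, 0.696, -0.0, -0.001]
wrist_force: [-0.1, 0.1, -3.5]
opening: 0.0626
finger_force: 35.0
```

Emit:
{"fn": "send_rows", "kwargs": {"increments": [[0, 0, 0, -0.02, 0, 0.02, 0.05], [0, 0, 0, -0.031, 0.001, 0.04, 0.05], [0, 0, 0, -0.033, 0.001, 0.055, 0.05], [0, 0, 0, -0.033, 0.001, 0.06, 0.05], [0, 0, 0, -0.033, 0.001, 0.06, 0.05], [0, 0, 0, -0.033, 0.001, 0.06, 0.05]]}}

```text
time_s: 16.55
tcp_pos: [0.4377, -0.2729, 0.1532]
ee_rot: [0.718, 0.697, -0.0, -0.0]
wrist_force: [0.4, -0.0, -2.5]
opening: 0.0627
finger_force: 35.0
```

```bash
python3 - <<'E'
from h import *
go([.4385,-.274,.069],-2)
c=cam("wrist");np.savez("w8.npz",K=c[0],T=c[1]);i=grab_frame("wrist");cv2.imwrite("w8raw.png",i)
s=read_state()["tcp_pos"]
def circ(x,y,z,r):
    a=np.linspace(0,2*np.pi,40);return np.c_[x+r*np.cos(a),y+r*np.sin(a),0*a+z]
i=cv2.resize(i,None,fx=1.5,fy=1.5,interpolation=2)
for P,col in((circ(.4385,-.274,.008,.05),(0,255,255)),(circ(s[0],s[1],s[2]+.025,.0325),(255,0,255)),(circ(s[0],s[1],s[2]+.014,.0325),(255,0,255))):
    cv2.polylines(i,[((proj(P,c)+.5)*1.5).astype(np.int32)],True,col,1)
cv2.imwrite("pics/w8.png",i)
E
```

```text
turn [-0.0002 -0.0001  0.0052] shift [-0.001   0.0009  0.0842] from [ 0.4377 -0.2729  0.1532] t 16.55 q6 -0.7582162663029677 F [ 0.3785 -0.0142 -2.4911] 0.06265219906726577
```

View pics/w8.png

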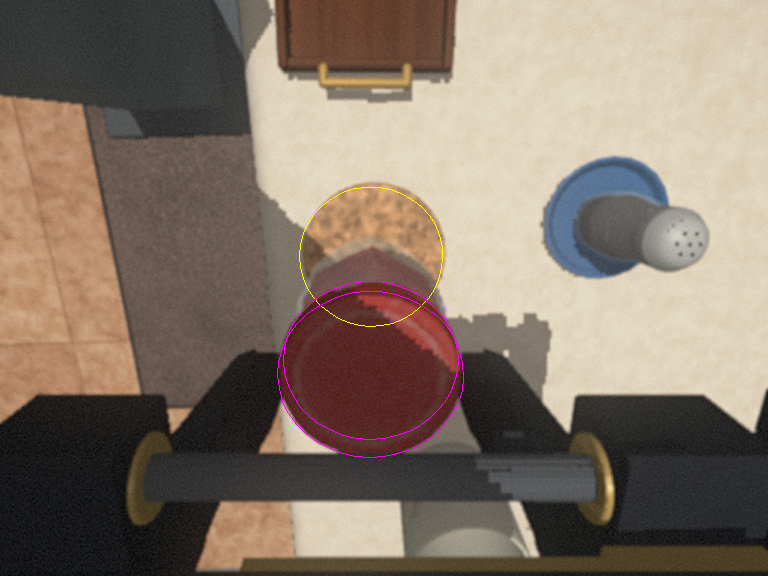

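The jar is over the coaster: the lid circle matches the TCP axis and the coaster matches the overlay. Lowering.

Emit:
{"fn": "send_rows", "kwargs": {"increments": [[0, 0, 0, -0.001, 0.001, 0.015, 0.05], [0, 0, 0, -0.001, 0.001, 0.03, 0.05], [0, 0, 0, -0.001, 0.001, 0.045, 0.05], [0, 0, 0, -0.001, 0.001, 0.06, 0.05], [0, 0, 0, -0.001, 0.001, 0.07, 0.05], [0, 0, 0, -0.001, 0.001, 0.076, 0.05], [0, 0, 0, -0.001, 0.001, 0.08, 0.05], [0, 0, 0, -0.001, 0.001, 0.082, 0.05], [0, 0, 0, -0.001, 0.001, 0.083, 0.05], [0, 0, 0, -0.001, 0.001, 0.083, 0.05]]}}

```text
time_s: 17.6
tcp_pos: [0.439, -0.2743, 0.0703]
ee_rot: [0.718, 0.696, -0.0, 0.0]
wrist_force: [0.1, -0.2, -3.1]
opening: 0.0626
finger_force: 35.0
```

Emit:
{"fn": "send_rows", "kwargs": {"increments": [[0, 0, 0, 0, 0, 0.001, 0.05], [0, 0, 0, 0, 0, 0.0015, 0.05], [0, 0, 0, 0, 0, 0.0015, 0.05]]}}

```text
time_s: 17.9
tcp_pos: [0.4388, -0.2741, 0.0685]
ee_rot: [0.718, 0.696, 0.0, 0.0]
wrist_force: [-0.2, -0.1, -3.3]
opening: 0.063
finger_force: 35.0
```

Emit:
{"fn": "send_rows", "kwargs": {"increments": [[0, 0, 0, 0, 0, 0.001, 0.05], [0, 0, 0, 0, 0, 0.0015, 0.05], [0, 0, 0, 0, 0, 0.0015, 0.05]]}}

```text
time_s: 18.2
tcp_pos: [0.4391, -0.2744, 0.068]
ee_rot: [0.718, 0.696, -0.0, 0.0]
wrist_force: [-2.2, 2.6, 5.8]
opening: 0.0628
finger_force: 35.0
```

Contact at 0.068. Releasing and retreating.

Emit:
{"fn": "send_rows", "kwargs": {"increments": [[0, 0, 0, 0, 0, -0.001, 0.062], [0, 0, 0, 0, 0, -0.001, 0.064], [0, 0, 0, 0, 0, -0.001, 0.067], [0, 0, 0, 0, 0, -0.001, 0.072], [0, 0, 0, 0, 0, -0.001, 0.08], [0, 0, 0, 0, 0, -0.001, 0.088], [0, 0, 0, 0, 0, -0.001, 0.088], [0, 0, 0, 0, 0, -0.001, 0.088]]}}

```text
time_s: 19.0
tcp_pos: [0.4388, -0.2741, 0.068]
ee_rot: [0.718, 0.696, -0.0, 0.0]
wrist_force: [0.1, -0.3, 0.8]
opening: 0.0882
finger_force: 0.0
```

Emit:
{"fn": "send_rows", "kwargs": {"increments": [[0, 0, 0, 0, 0, -0.01, 0.088], [0, 0, 0, 0, 0, -0.03, 0.088], [0, 0, 0, 0, 0, -0.065, 0.088], [0, 0, 0, 0, 0, -0.105, 0.088], [0, 0, 0, 0, 0, -0.15, 0.088], [0, 0, 0, 0, 0, -0.195, 0.088], [0, 0, 0, 0.04, 0, -0.22, 0.088], [0, 0, 0, 0.085, 0, -0.23, 0.088], [0, 0, 0, 0.13, 0, -0.23, 0.088], [0, 0, 0, 0.175, 0, -0.23, 0.088], [0, 0, 0, 0.22, 0, -0.23, 0.088], [0, 0, 0, 0.265, 0, -0.23, 0.088]]}}

```text
time_s: 20.2
tcp_pos: [0.4464, -0.0075, 0.2991]
ee_rot: [0.718, 0.696, 0.0, 0.001]
wrist_force: [1.0, 0.0, 0.2]
opening: 0.0883
finger_force: 0.0
```

```bash
python3 - <<'E'
from h import *
go([.447,.172,.33],-2)
E
```

```text
turn [0.0016 0.0004 0.0045] shift [ 0.1794 -0.0048 -0.031 ] from [ 0.4464 -0.0075  0.2991] t 20.2 q6 -0.253473357568064 F [1.0304 0.0025 0.2311] 0.08827878572725223
```

Emit:
{"fn": "send_rows", "kwargs": {"increments": [[0, 0, 0, 0.045, -0.001, -0.03, 0.088], [0, 0, 0, 0.09, -0.002, -0.03, 0.088], [0, 0, 0, 0.135, -0.004, -0.03, 0.088], [0, 0, 0, 0.165, -0.005, -0.03, 0.088], [0, 0, 0, 0.18, -0.005, -0.03, 0.088], [0, 0, 0, 0.18, -0.005, -0.03, 0.088], [0, 0, 0, 0.18, -0.005, -0.03, 0.088], [0, 0, 0, 0.18, -0.005, -0.03, 0.088]]}}

```text
time_s: 21.0
tcp_pos: [0.4472, 0.1699, 0.3282]
ee_rot: [0.718, 0.696, -0.0, 0.0]
wrist_force: [0.1, 0.5, -0.1]
opening: 0.088
finger_force: 0.0
```

```bash
python3 - <<'E'
from h import *
go([.447,.172,.14],-2)
c=cam("wrist");np.savez("w9.npz",K=c[0],T=c[1]);i=grab_frame("wrist");cv2.imwrite("w9raw.png",i)
f=3;x0,y0,x1,y1=130,20,370,220
o=cv2.resize(i[y0:y1,x0:x1],None,fx=f,fy=f,interpolation=2)
def circ(x,y,z,r):
    a=np.linspace(0,2*np.pi,40);return np.c_[x+r*np.cos(a),y+r*np.sin(a),0*a+z]
def dr(P,col): cv2.polylines(o,[((proj(P,c)+.5-[x0,y0])*f).astype(np.int32)],True,col,1)
dr(circ(.447,.172,.178,.0205),(0,255,255))
th=np.radians(-2);u=np.array([np.cos(th),np.sin(th),0]);v=np.array([-u[1],u[0],0]);b=np.array([.451,.2125,.073])
dr(np.array([b+sx*.035*u+sy*.063*v for sx,sy in((1,1),(1,-1),(-1,-1),(-1,1))]),(0,255,0))
cv2.imwrite("pics/w9.png",o)
E
```

```text
turn [0.0002 0.0003 0.0038] shift [ 0.0022 -0.0004  0.1882] from [0.4472 0.1699 0.3282] t 21.0 q6 0.14557330749885303 F [ 0.1151  0.4999 -0.0662] 0.08797016380080598
```

View pics/w9.png

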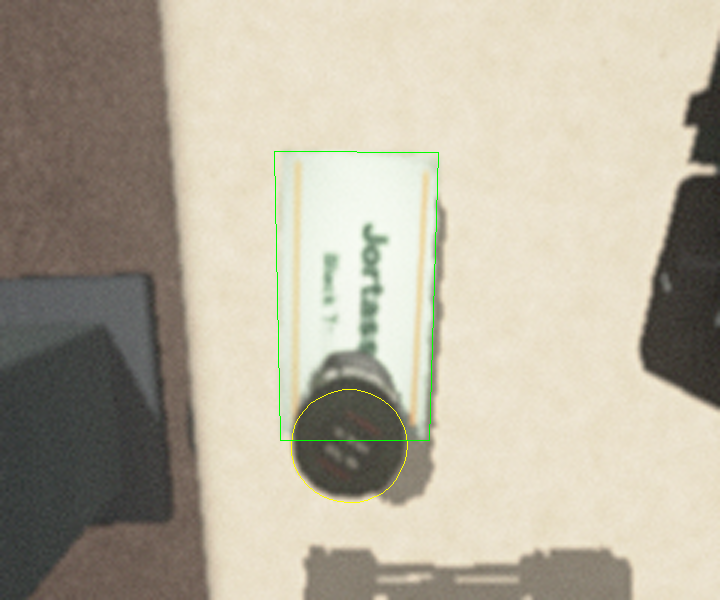

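The cap fits the predicted circle within about 1 mm, and so does the box outline. Now I'll grasp the spice jar.

Emit:
{"fn": "send_rows", "kwargs": {"increments": [[0, 0, 0, 0.001, 0.001, 0.02, 0.088], [0, 0, 0, 0.001, 0.001, 0.06, 0.088], [0, 0, 0, 0.001, 0.001, 0.1, 0.088], [0, 0, 0, 0.001, 0.001, 0.14, 0.088], [0, 0, 0, 0.001, 0.001, 0.175, 0.088], [0, 0, 0, 0.001, 0.001, 0.197, 0.088], [0, 0, 0, 0.001, 0.001, 0.207, 0.088], [0, 0, 0, 0.001, 0.001, 0.207, 0.088], [0, 0, 0, 0.001, 0.001, 0.207, 0.075], [0, 0, 0, 0.001, 0.001, 0.207, 0.06]], "squeeze": 15}}

```text
time_s: 22.05
tcp_pos: [0.4496, 0.1718, 0.1227]
ee_rot: [0.718, 0.696, 0.001, 0.001]
wrist_force: [0.1, 0.2, 0.2]
opening: 0.0742
finger_force: 0.0
```

Emit:
{"fn": "send_rows", "kwargs": {"increments": [[0, 0, 0, 0, 0, 0, 0.05], [0, 0, 0, 0, 0, 0, 0.044], [0, 0, 0, 0, 0, 0, 0.04], [0, 0, 0, 0, 0, 0, 0.036], [0, 0, 0, 0, 0, 0, 0.03], [0, 0, 0, 0, 0, 0, 0.03], [0, 0, 0, 0, 0, 0, 0.03]], "squeeze": 15}}

```text
time_s: 22.75
tcp_pos: [0.4482, 0.1719, 0.1211]
ee_rot: [0.718, 0.696, -0.0, -0.0]
wrist_force: [-0.7, 0.5, 2.9]
opening: 0.0406
finger_force: 15.0
```

Emit:
{"fn": "send_rows", "kwargs": {"increments": [[0, 0, 0, 0, 0, -0.005, 0.03], [0, 0, 0, 0, 0, -0.02, 0.03], [0, 0, 0, 0, 0, -0.045, 0.03], [0, 0, 0, 0, 0, -0.08, 0.03], [0, 0, 0, 0, 0, -0.11, 0.03], [0, 0, 0, 0, 0, -0.13, 0.03], [0, 0, 0, 0, 0, -0.14, 0.03], [0, 0, 0, 0, 0, -0.14, 0.03]]}}

```text
time_s: 23.55
tcp_pos: [0.4489, 0.1719, 0.2622]
ee_rot: [0.718, 0.696, 0.001, 0.001]
wrist_force: [-0.4, -0.6, -1.6]
opening: 0.0404
finger_force: 14.9
```

```bash
python3 - <<'E'
from h import *
go([.619,-.0485,.14],-2)
E
```

```text
turn [ 0.0024 -0.0003  0.0049] shift [-0.2152  0.1764  0.1225] from [0.4489 0.1719 0.2622] t 23.55 q6 0.14811383275859202 F [-0.3659 -0.6447 -1.5805] 0.04039513508555714
```

Emit:
{"fn": "send_rows", "kwargs": {"increments": [[0, 0, 0, -0.02, 0, 0, 0.03], [0, 0, 0, -0.06, 0, 0, 0.03], [0, 0, 0, -0.1, 0.01, 0, 0.03], [0, 0, 0, -0.135, 0.035, 0, 0.03], [0, 0, 0, -0.165, 0.065, 0, 0.03], [0, 0, 0, -0.19, 0.1, 0.02, 0.03], [0, 0, 0, -0.205, 0.135, 0.04, 0.03], [0, 0, 0, -0.212, 0.16, 0.07, 0.03], [0, 0, 0, -0.215, 0.172, 0.1, 0.03], [0, 0, 0, -0.215, 0.176, 0.12, 0.03], [0, 0, 0, -0.215, 0.176, 0.12, 0.03], [0, 0, 0, -0.215, 0.176, 0.12, 0.03]]}}

```text
time_s: 24.75
tcp_pos: [0.6167, -0.0481, 0.1397]
ee_rot: [0.718, 0.696, -0.001, -0.001]
wrist_force: [-0.6, -0.1, -0.0]
opening: 0.0406
finger_force: 14.9
```

```bash
python3 - <<'E'
from h import *
go([.619,-.0485,.056],-2)
c=cam("wrist");np.savez("w10.npz",K=c[0],T=c[1]);i=grab_frame("wrist");cv2.imwrite("w10raw.png",i)
h=cv2.cvtColor(i,cv2.COLOR_BGR2HSV);m=cv2.inRange(h,np.array([3,120,60]),np.array([13,255,255]))
cs,_=cv2.findContours(m,0,1);k=max(cs,key=cv2.contourArea)[:,0,:]
print(cv2.contourArea(k),k.min(0),k.max(0))
W=unproj(k,.008,c);print("x",W[:,0].min(),W[:,0].max(),"ymax",W[:,1].max(),"argx",W[W[:,0].argmin()],W[W[:,0].argmax()],W[W[:,1].argmax()],W[W[:,1].argmin()])
# expected top-corner positions for tile at (.619,-.0485), yaw 13.3
th=np.radians(13.3);u=np.array([np.cos(th),np.sin(th)]);v=np.array([-u[1],u[0]])
for a,b in((1,1),(-1,1),(-1,-1),(1,-1)): print(np.array([.619,-.0485])+.046*(a*u+b*v))
E
```

```text
turn [-0.0028 -0.0007  0.0049] shift [-0.0004  0.0026  0.0837] from [ 0.6167 -0.0481  0.1397] t 24.75 q6 -0.2394604663002607 F [-0.5836 -0.0652 -0.041 ] 0.040587806851472535
8052.5 [ 20 134] [128 239]
x 0.3943112906579246 0.4900098586869003 ymax -0.000822796613162792 argx [ 0.3943 -0.0805  0.008 ] [ 0.49  -0.033  0.008] [ 0.4016 -0.0008  0.008 ] [ 0.4859 -0.1155  0.008 ]
[0.6532 0.0068]
[ 0.5637 -0.0143]
[ 0.5848 -0.1038]
[ 0.6743 -0.0827]
```

```bash
python3 - <<'E'
from h import *
d=np.load("w10.npz");c=(d["K"],d["T"]);i=cv2.imread("w10raw.png")
k=seg(i,[3,130,120],[13,255,255],(180,60,330,290))
W=unproj(k,.008,c);print(len(k),k.min(0),k.max(0));print("xmin",W[W[:,0].argmin()],"xmax",W[W[:,0].argmax()],"ymax",W[W[:,1].argmax()])
print(rect(k,.008,c))
E
```

```text
339 [197 117] [304 206]
xmin [ 0.5693 -0.0144  0.008 ] xmax [ 0.6751 -0.0774  0.008 ] ymax [0.6529 0.0079 0.008 ]
[622.076  -44.8501  89.6333  89.7213 -76.9512]
```

The wrist view agrees with the tile centre at about (0.619, -0.048) after its bias of about 3 mm. Lowering.

Emit:
{"fn": "send_rows", "kwargs": {"increments": [[0, 0, 0, 0, 0.001, 0.015, 0.03], [0, 0, 0, 0, 0.001, 0.03, 0.03], [0, 0, 0, 0, 0.001, 0.045, 0.03], [0, 0, 0, 0, 0.001, 0.06, 0.03], [0, 0, 0, 0, 0.001, 0.07, 0.03], [0, 0, 0, 0, 0.001, 0.076, 0.03], [0, 0, 0, 0, 0.001, 0.08, 0.03], [0, 0, 0, 0, 0.001, 0.082, 0.03], [0, 0, 0, 0, 0.001, 0.083, 0.03], [0, 0, 0, 0, 0.001, 0.083, 0.03]]}}

```text
time_s: 25.8
tcp_pos: [0.619, -0.0485, 0.0584]
ee_rot: [0.718, 0.696, 0.0, 0.0]
wrist_force: [-0.4, -0.3, -1.0]
opening: 0.0401
finger_force: 14.9
```

Emit:
{"fn": "send_rows", "kwargs": {"increments": [[0, 0, 0, 0, 0, 0.001, 0.03], [0, 0, 0, 0, 0, 0.002, 0.03], [0, 0, 0, 0, 0, 0.002, 0.03]]}}

```text
time_s: 26.1
tcp_pos: [0.6187, -0.0484, 0.056]
ee_rot: [0.718, 0.696, -0.0, 0.0]
wrist_force: [-0.3, -0.1, -1.2]
opening: 0.0403
finger_force: 14.9
```

Emit:
{"fn": "send_rows", "kwargs": {"increments": [[0, 0, 0, 0, 0, 0.001, 0.03], [0, 0, 0, 0, 0, 0.0015, 0.03], [0, 0, 0, 0, 0, 0.0015, 0.03]]}}

```text
time_s: 26.4
tcp_pos: [0.6189, -0.0486, 0.0557]
ee_rot: [0.718, 0.696, 0.0, 0.0]
wrist_force: [-3.5, 0.4, 6.3]
opening: 0.0406
finger_force: 15.0
```

Emit:
{"fn": "send_rows", "kwargs": {"increments": [[0, 0, 0, 0, 0, -0.001, 0.04], [0, 0, 0, 0, 0, -0.001, 0.043], [0, 0, 0, 0, 0, -0.001, 0.047], [0, 0, 0, 0, 0, -0.001, 0.055], [0, 0, 0, 0, 0, -0.001, 0.065], [0, 0, 0, 0, 0, -0.001, 0.08], [0, 0, 0, 0, 0, -0.001, 0.088], [0, 0, 0, 0, 0, -0.001, 0.088], [0, 0, 0, 0, 0, -0.001, 0.088]]}}

```text
time_s: 27.3
tcp_pos: [0.6187, -0.0484, 0.0555]
ee_rot: [0.718, 0.696, -0.0, -0.0]
wrist_force: [-0.6, 0.3, 0.1]
opening: 0.0877
finger_force: 0.0
```

Emit:
{"fn": "send_rows", "kwargs": {"increments": [[0, 0, 0, 0, 0, -0.01, 0.088], [0, 0, 0, 0, 0, -0.03, 0.088], [0, 0, 0, 0, 0, -0.065, 0.088], [0, 0, 0, 0, 0, -0.105, 0.088], [0, 0, 0, 0, 0, -0.145, 0.088], [0, 0, 0, 0, -0.03, -0.17, 0.088], [0, 0, 0, 0, -0.075, -0.17, 0.088], [0, 0, 0, 0.02, -0.115, -0.17, 0.088], [0, 0, 0, 0.06, -0.14, -0.17, 0.088], [0, 0, 0, 0.1, -0.16, -0.17, 0.088], [0, 0, 0, 0.14, -0.17, -0.17, 0.088], [0, 0, 0, 0.18, -0.173, -0.17, 0.088]]}}

```text
time_s: 28.5
tcp_pos: [0.4502, 0.1381, 0.2268]
ee_rot: [0.718, 0.696, 0.001, 0.001]
wrist_force: [0.4, 0.5, 0.2]
opening: 0.0881
finger_force: 0.0
```

```bash
python3 - <<'E'
from h import *
go([.450,.2115,.24],-2)
E
```

```text
turn [ 0.0019 -0.0001  0.0045] shift [ 0.0734 -0.0024 -0.0132] from [0.4502 0.1381 0.2268] t 28.5 q6 0.07523281984438829 F [0.4387 0.5208 0.153 ] 0.08808692365016654
```

Emit:
{"fn": "send_rows", "kwargs": {"increments": [[0, 0, 0, 0.01, -0.001, -0.03, 0.088], [0, 0, 0, 0.03, -0.001, -0.07, 0.088], [0, 0, 0, 0.04, -0.001, -0.1, 0.088], [0, 0, 0, 0.04, -0.001, -0.105, 0.088], [0, 0, 0, 0.04, -0.001, -0.105, 0.088], [0, 0, 0, 0.04, -0.001, -0.105, 0.088], [0, 0, 0, 0.04, -0.001, -0.105, 0.088]]}}

```text
time_s: 29.2
tcp_pos: [0.4506, 0.1761, 0.3288]
ee_rot: [0.718, 0.696, -0.001, -0.001]
wrist_force: [-0.4, -0.4, 0.9]
opening: 0.088
finger_force: 0.0
```

```bash
cat >> h.py <<'E'
def rfit(img,c,x0,hx,hy,z):
    """fit rectangle (x,y,yaw) at height z to image gradients"""
    from scipy.optimize import differential_evolution as DE
    g=cv2.GaussianBlur(img.astype(np.float32),(0,0),1.0)
    gx=cv2.Sobel(g,-1,1,0);gy=cv2.Sobel(g,-1,0,1);k=np.abs(gx).argmax(2)[...,None]
    G=np.minimum(np.sqrt((gx**2+gy**2).max(2)),150)
    t=np.linspace(-.9,.9,60);o=np.ones(60)
    L=np.r_[np.c_[t*hx,o*hy],np.c_[t*hx,-o*hy],np.c_[o*hx,t*hy],np.c_[-o*hx,t*hy]]
    def f(p,full=False):
        C,S=np.cos(p[2]),np.sin(p[2])
        q=proj(np.c_[p[0]+C*L[:,0]-S*L[:,1],p[1]+S*L[:,0]+C*L[:,1],np.full(len(L),z)],c).astype(np.float32)
        v=cv2.remap(G,q[:,:1],q[:,1:],1)
        return v.reshape(4,-1).mean(1) if full else -v.mean()
    r=DE(f,[(x0[0]-.012,x0[0]+.012),(x0[1]-.012,x0[1]+.012),(x0[2]-.12,x0[2]+.12)],seed=1,tol=1e-6)
    return r.x[:2],np.degrees(r.x[2]),f(r.x,True)
E
python3 - <<'E'
from h import *
c=cam("wrist");i=grab_frame("wrist");cv2.imwrite("w11raw.png",i);np.savez("w11.npz",K=c[0],T=c[1])
print("box top",rfit(i,c,[.451,.2125,-.035],.035,.063,.073))
print("box foot",rfit(i,c,[.451,.2125,-.035],.035,.063,.0))
d=np.load("w9.npz");print("w9",rfit(cv2.imread("w9raw.png"),(d["K"],d["T"]),[.451,.2125,-.035],.035,.063,.073))
t=grab_frame("top");print("tray top cam",rfit(t,cam("top"),[.439,-.0745,-.035],.0525,.08,.018))
s=grab_frame("scene");print("tray scene",rfit(s,cam("scene"),[.439,-.0745,-.035],.0525,.08,.018),"box scene",rfit(s,cam("scene"),[.451,.2125,-.035],.035,.063,.073))
go([.450,.2115,.24],-2)
E
```

```text
box top (array([0.4563, 0.21  ]), np.float64(-3.8886855995925345), array([ 42.6324, 134.7607, 113.1599,  76.5965], dtype=float32))
box foot (array([0.456 , 0.2005]), np.float64(-3.2594305336490694), array([ 18.2317,  73.9374, 137.3616, 112.8872], dtype=float32))
w9 (array([0.454 , 0.2113]), np.float64(-2.4665663416830323), array([ 52.1576,  49.2914, 132.1184,  40.8881], dtype=float32))
tray top cam (array([ 0.4369, -0.0769]), np.float64(-2.1669394351856246), array([135.6421, 149.9999, 147.5944, 148.0724], dtype=float32))
tray scene (array([ 0.427 , -0.0771]), np.float64(1.954860815394502), array([127.6132, 118.2391,  58.6922, 136.3375], dtype=float32)) box scene (array([0.4486, 0.2125]), np.float64(1.5534702659166313), array([ 49.2026, 143.8826,  31.6259, 140.097 ], dtype=float32))
turn [-0.0019  0.0004  0.0042] shift [ 0.0352 -0.0019  0.0894] from [0.451  0.1763 0.3294] t 29.35 q6 0.15760710233348083 F [ 0.034  -0.0975  0.1039] 0.08830308331271895
```

The box fit gives about (0.453, 0.2095) with a yaw of -3°, and the tray about (0.438, -0.076) with a yaw of -2.2°. Now I'll grasp the box.

Emit:
{"fn": "send_rows", "kwargs": {"increments": [[0, 0, 0.01, 0.02, 0, 0.03, 0.088], [0, 0, 0.022, 0.033, 0, 0.07, 0.088], [0, 0, 0.022, 0.033, 0, 0.11, 0.088], [0, 0, 0.022, 0.033, 0, 0.15, 0.088], [0, 0, 0.022, 0.033, 0, 0.19, 0.088], [0, 0, 0.022, 0.033, 0, 0.22, 0.088], [0, 0, 0.022, 0.033, 0, 0.24, 0.088], [0, 0, 0.022, 0.033, 0, 0.25, 0.088], [0, 0, 0.022, 0.033, 0, 0.25, 0.088]]}}

```text
time_s: 30.25
tcp_pos: [0.4512, 0.2093, 0.0791]
ee_rot: [0.725, 0.688, -0.001, -0.001]
wrist_force: [-0.4, -0.2, 0.2]
opening: 0.0882
finger_force: 0.0
```

Emit:
{"fn": "send_rows", "kwargs": {"increments": [[0, 0, 0, 0, 0, 0.01, 0.088], [0, 0, 0, 0, 0, 0.02, 0.088], [0, 0, 0, 0, 0, 0.03, 0.088], [0, 0, 0, 0, 0, 0.04, 0.088], [0, 0, 0, 0, 0, 0.046, 0.088], [0, 0, 0, 0, 0, 0.046, 0.088]]}}

```text
time_s: 30.85
tcp_pos: [0.4515, 0.2095, 0.0334]
ee_rot: [0.725, 0.688, -0.001, -0.001]
wrist_force: [0.1, -0.8, -0.2]
opening: 0.0881
finger_force: 0.0
```

Emit:
{"fn": "send_rows", "kwargs": {"increments": [[0, 0, 0, 0, 0, 0, 0.08], [0, 0, 0, 0, 0, 0, 0.075], [0, 0, 0, 0, 0, 0, 0.07], [0, 0, 0, 0, 0, 0, 0.065], [0, 0, 0, 0, 0, 0, 0.06], [0, 0, 0, 0, 0, 0, 0.06], [0, 0, 0, 0, 0, 0, 0.06], [0, 0, 0, 0, 0, 0, 0.06]], "squeeze": 35}}

```text
time_s: 31.65
tcp_pos: [0.4522, 0.2097, 0.0348]
ee_rot: [0.725, 0.689, -0.0, -0.0]
wrist_force: [-3.3, 0.8, 6.2]
opening: 0.0703
finger_force: 35.0
```

Emit:
{"fn": "send_rows", "kwargs": {"increments": [[0, 0, 0, 0, 0, -0.005, 0.06], [0, 0, 0, 0, 0, -0.015, 0.06], [0, 0, 0, 0, 0, -0.03, 0.06], [0, 0, 0, 0, 0, -0.05, 0.06], [0, 0, 0, 0, 0, -0.065, 0.06], [0, 0, 0, 0, 0, -0.075, 0.06], [0, 0, 0, 0, 0, -0.08, 0.06], [0, 0, 0, 0, 0, -0.08, 0.06]]}}

```text
time_s: 32.45
tcp_pos: [0.4528, 0.2097, 0.1151]
ee_rot: [0.725, 0.688, 0.001, 0.0]
wrist_force: [-0.3, 0.5, -2.9]
opening: 0.07
finger_force: 35.0
```

```bash
python3 - <<'E'
from h import *
go([.4385,-.0755,.115],-2.2)
c=cam("wrist");i=grab_frame("wrist");cv2.imwrite("w12raw.png",i);np.savez("w12.npz",K=c[0],T=c[1])
s=read_state();p=s["tcp_pos"]
for z in(p[2]+.04,): print("held box",rfit(i,c,[p[0],p[1],-.04],.035,.063,z)); print(p)
E
```

```text
turn [ 0.0013 -0.0002 -0.0136] shift [-0.2856  0.0006  0.0001] from [0.4528 0.2097 0.1151] t 32.45 q6 0.24754891527371126 F [-0.2748  0.5206 -2.8979] 0.06999996040309249
held box (array([0.4458, 0.2128]), np.float64(-3.474960957367298), array([126.3778,  81.2068, 101.4475,  47.1041], dtype=float32))
[0.4523 0.2096 0.1144]
```

The box is held squarely (70 mm opening, about 0.3 kg). Carrying it to the tray.

Emit:
{"fn": "send_rows", "kwargs": {"increments": [[0, 0, 0, -0.015, 0, -0.005, 0.06], [0, 0, 0, -0.045, 0, -0.01, 0.06], [0, 0, 0, -0.085, 0, -0.01, 0.06], [0, 0, 0, -0.125, 0, -0.01, 0.06], [0, 0, -0.007, -0.165, 0, -0.01, 0.06], [0, 0, -0.013, -0.205, 0, -0.01, 0.06], [0, 0, -0.013, -0.24, 0.001, -0.01, 0.06], [0, 0, -0.013, -0.265, 0.001, -0.01, 0.06], [0, 0, -0.013, -0.28, 0.001, -0.01, 0.06], [0, 0, -0.013, -0.286, 0.001, -0.01, 0.06], [0, 0, -0.013, -0.286, 0.001, -0.01, 0.06], [0, 0, -0.013, -0.286, 0.001, -0.01, 0.06]]}}

```text
time_s: 33.7
tcp_pos: [0.4382, -0.0752, 0.1241]
ee_rot: [0.721, 0.693, -0.0, -0.001]
wrist_force: [-0.5, -0.4, -2.7]
opening: 0.0703
finger_force: 35.0
```

```bash
python3 - <<'E'
from h import *
go([.4385,-.0765,.042],-2.2)
c=cam("wrist");i=grab_frame("wrist");cv2.imwrite("w13raw.png",i)
s=read_state();p=s["tcp_pos"]
o=cv2.resize(i,None,fx=1.5,fy=1.5,interpolation=2)
def box(x,y,yaw,hx,hy,z,col):
    C,S=np.cos(np.radians(yaw)),np.sin(np.radians(yaw))
    P=np.array([[x+C*a*hx-S*b*hy,y+S*a*hx+C*b*hy,z] for a,b in((1,1),(1,-1),(-1,-1),(-1,1))])
    cv2.polylines(o,[((proj(P,c)+.5)*1.5).astype(np.int32)],True,col,1)
box(.4385,-.0755,-2.2,.0525,.08,.018,(0,255,255));box(.4385,-.0755,-2.2,.0465,.074,.018,(0,255,255))
box(p[0],p[1],-2.2,.035,.063,p[2]+.039,(255,0,255));box(p[0],p[1],-2.2,.035,.063,p[2]-.034,(0,255,0))
cv2.imwrite("pics/w13.png",o)
E
```

```text
turn [-0.0009 -0.0007 -0.0004] shift [-0.0013  0.0005  0.0821] from [ 0.4382 -0.0752  0.1241] t 33.7 q6 -0.39979997141365875 F [-0.5371 -0.3598 -2.664 ] 0.07029858469695255
```

View pics/w13.png

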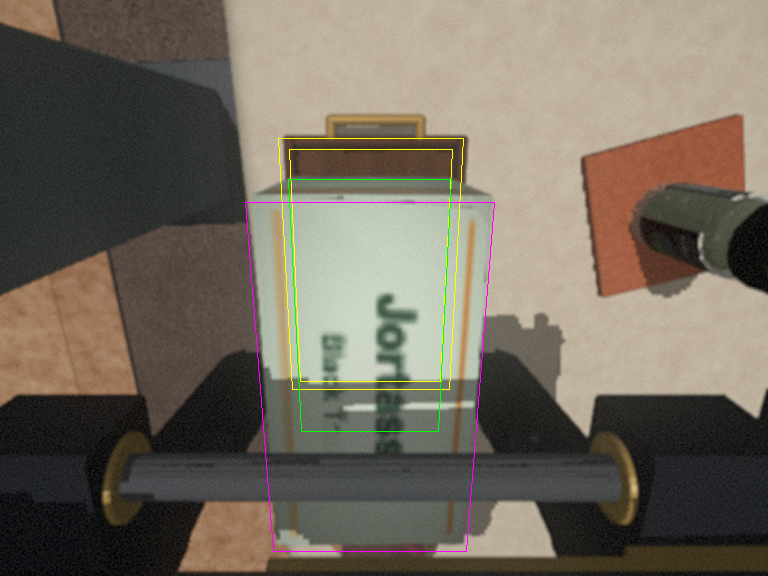

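The tray outline fits the overlay within 1.5 mm, and the box sits about 2.5 mm toward +y in the grip. I'll correct by 3 mm while lowering. The spice jar is visible standing on its tile.

Emit:
{"fn": "send_rows", "kwargs": {"increments": [[0, 0, 0, -0.002, 0.001, 0.01, 0.06], [0, 0, 0, -0.003, 0.001, 0.025, 0.06], [0, 0, 0, -0.003, 0.001, 0.04, 0.06], [0, 0, 0, -0.003, 0.001, 0.052, 0.06], [0, 0, 0, -0.003, 0.001, 0.062, 0.06], [0, 0, 0, -0.003, 0.001, 0.07, 0.06], [0, 0, 0, -0.003, 0.001, 0.076, 0.06], [0, 0, 0, -0.003, 0.001, 0.08, 0.06], [0, 0, 0, -0.003, 0.001, 0.081, 0.06], [0, 0, 0, -0.003, 0.001, 0.081, 0.06]]}}

```text
time_s: 34.75
tcp_pos: [0.4395, -0.0791, 0.0437]
ee_rot: [0.721, 0.693, 0.0, 0.0]
wrist_force: [0.1, 0.0, -2.2]
opening: 0.0704
finger_force: 35.0
```

Emit:
{"fn": "send_rows", "kwargs": {"increments": [[0, 0, 0, 0, 0, 0.001, 0.06], [0, 0, 0, 0, 0, 0.002, 0.06], [0, 0, 0, 0, 0, 0.002, 0.06]]}}

```text
time_s: 35.05
tcp_pos: [0.4394, -0.079, 0.0416]
ee_rot: [0.721, 0.693, 0.0, 0.0]
wrist_force: [0.5, 0.3, -1.9]
opening: 0.0704
finger_force: 35.0
```

Emit:
{"fn": "send_rows", "kwargs": {"increments": [[0, 0, 0, 0, 0, 0.001, 0.06], [0, 0, 0, 0, 0, 0.002, 0.06], [0, 0, 0, 0, 0, 0.002, 0.06]]}}

```text
time_s: 35.35
tcp_pos: [0.4396, -0.0791, 0.0408]
ee_rot: [0.721, 0.693, -0.0, 0.0]
wrist_force: [-4.8, 1.8, 14.0]
opening: 0.07
finger_force: 35.0
```

Contact at 0.041, as predicted for the tray floor. Releasing and retreating.

Emit:
{"fn": "send_rows", "kwargs": {"increments": [[0, 0, 0, 0, 0, -0.002, 0.069], [0, 0, 0, 0, 0, -0.002, 0.071], [0, 0, 0, 0, 0, -0.002, 0.075], [0, 0, 0, 0, 0, -0.002, 0.08], [0, 0, 0, 0, 0, -0.002, 0.088], [0, 0, 0, 0, 0, -0.002, 0.088], [0, 0, 0, 0, 0, -0.002, 0.088]]}}

```text
time_s: 36.05
tcp_pos: [0.4394, -0.079, 0.0415]
ee_rot: [0.721, 0.693, -0.0, -0.0]
wrist_force: [0.5, 0.2, 0.5]
opening: 0.0877
finger_force: 0.0
```

Emit:
{"fn": "send_rows", "kwargs": {"increments": [[0, 0, 0, 0, 0, -0.01, 0.088], [0, 0, 0, 0, 0, -0.03, 0.088], [0, 0, 0, 0, 0, -0.065, 0.088], [0, 0, 0, 0, 0, -0.105, 0.088], [0, 0, 0, 0, 0, -0.15, 0.088], [0, 0, 0, 0, 0, -0.195, 0.088], [0, 0, 0, 0.02, -0.02, -0.24, 0.088], [0, 0, 0, 0.06, -0.03, -0.26, 0.088], [0, 0, 0, 0.1, -0.03, -0.26, 0.088], [0, 0, 0, 0.13, -0.03, -0.26, 0.088], [0, 0, 0, 0.14, -0.03, -0.26, 0.088], [0, 0, 0, 0.14, -0.03, -0.26, 0.088]]}}

```text
time_s: 37.25
tcp_pos: [0.4146, 0.0629, 0.302]
ee_rot: [0.72, 0.694, 0.0, 0.0]
wrist_force: [0.5, 0.2, -0.3]
opening: 0.088
finger_force: 0.0
```

```bash
python3 - <<'E'
from h import *
c=cam("wrist");i=grab_frame("wrist")
print("tray",rfit(i,c,[.4415,-.073,-.035],.0525,.08,.018));print("box",rfit(i,c,[.4415,-.074,-.035],.035,.063,.079))
s=grab_frame("scene");cs=cam("scene");print("scene box",rfit(s,cs,[.439,-.0765,-.035],.035,.063,.079),"tray",rfit(s,cs,[.439,-.0765,-.035],.0525,.08,.018))
t=grab_frame("top")
o=np.hstack([cv2.resize(i,(400,300)),cv2.resize(s[150:300,180:420],(400,300))])
o=np.vstack([o,np.hstack([cv2.resize(t[110:260,190:430],(400,250)),cv2.resize(s[110:260,90:330],(400,250))])])
cv2.imwrite("pics/fin.png",o)
print(read_state()["tcp_pos"])
E
```

```text
tray (array([ 0.4415, -0.0686]), np.float64(-2.3092610509868434), array([145.994 ,  64.4325, 137.7774, 140.0968], dtype=float32))
box (array([ 0.4399, -0.0848]), np.float64(-2.377224654565688), array([ 99.7603, 125.5033, 115.684 , 129.4089], dtype=float32))
scene box (array([ 0.4388, -0.0756]), np.float64(1.759987717724218), array([142.2525, 116.0891, 146.8057,  98.8937], dtype=float32)) tray (array([ 0.427 , -0.0845]), np.float64(-4.5406672974518125), array([ 70.4198, 137.8864,  79.4944, 148.0077], dtype=float32))
[0.4148 0.0611 0.3014]
```

View pics/fin.png

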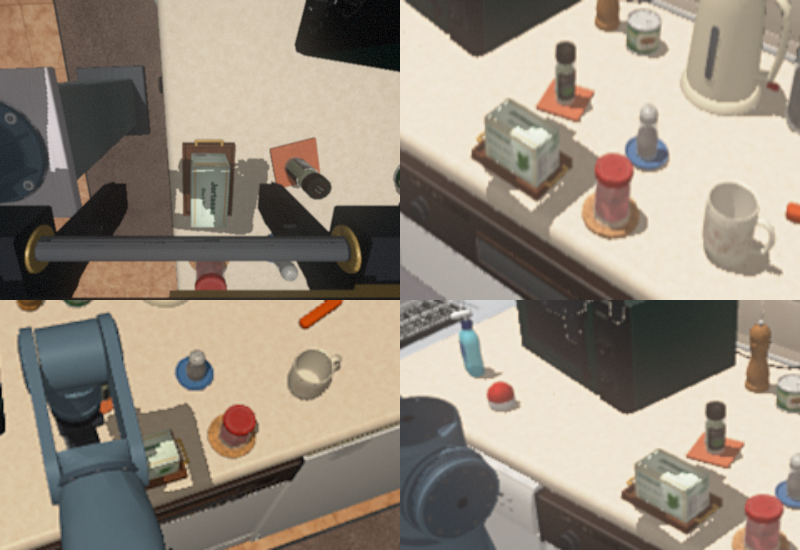

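All four items stand in their places, and the mug and timer look untouched. One numeric check remains: how well the box is centred lengthwise in the tray.

```bash
python3 - <<'E'
from h import *
c=cam("wrist");i=grab_frame("wrist");g=cv2.GaussianBlur(cv2.cvtColor(i,cv2.COLOR_BGR2GRAY),(0,0),.7)
th=np.radians(-2.2);u=np.array([np.cos(th),np.sin(th)]);v=np.array([-u[1],u[0]])
def prof(z,off,lo,hi):
    t=np.arange(lo,hi,.001);acc=0
    for o in np.linspace(off-.008,off+.008,9):
        P=np.array([.4405,-.0745])+np.outer(t,v)+o*u
        q=proj(np.c_[P,np.full(len(t),z)],c).astype(np.float32);acc=acc+cv2.remap(g,q[:,:1],q[:,1:],1).ravel()
    return t,(acc/9).astype(int)
t,a=prof(.018,.030,.045,.100);print("tray z=.018 along +y",[(round(float(x*1000)),int(y)) for x,y in zip(t,a)])
t,a=prof(.079,0.01,.035,.085);print("boxtop",[(round(float(x*1000)),int(y)) for x,y in zip(t,a)])
t,a=prof(.079,0.01,-.085,-.04);print("boxtop -y",[(round(float(x*1000)),int(y)) for x,y in zip(t,a)])
E
```

```text
tray z=.018 along +y [(45, 5), (46, 6), (47, 5), (48, 4), (49, 4), (50, 3), (51, 2), (52, 3), (53, 2), (54, 1), (55, 26), (56, 23), (57, 19), (58, 16), (59, 14), (60, 12), (61, 9), (62, 5), (63, 1), (64, 26), (65, 23), (66, 22), (67, 22), (68, 22), (69, 22), (70, 22), (71, 22), (72, 21), (73, 21), (74, 21), (75, 21), (76, 24), (77, 27), (78, 3), (79, 5), (80, 6), (81, 6), (82, 9), (83, 13), (84, 26), (85, 13), (86, 3), (87, 17), (88, 0), (89, 6), (90, 10), (91, 14), (92, 21), (93, 26), (94, 2), (95, 3), (96, 4), (97, 3), (98, 3), (99, 2), (100, 2)]
boxtop [(35, 6), (36, 6), (37, 6), (38, 5), (39, 4), (40, 4), (41, 4), (42, 4), (43, 3), (44, 3), (45, 3), (46, 6), (47, 13), (48, 26), (49, 10), (50, 15), (51, 10), (52, 24), (53, 12), (54, 3), (55, 0), (56, 26), (57, 26), (58, 26), (59, 27), (60, 28), (61, 28), (62, 0), (63, 1), (64, 1), (65, 3), (66, 6), (67, 11), (68, 14), (69, 15), (70, 15), (71, 14), (72, 14), (73, 14), (74, 14), (75, 14), (76, 13), (77, 10), (78, 5), (79, 1), (80, 25), (81, 21), (82, 16), (83, 10), (84, 3)]
boxtop -y [(-85, 14), (-84, 3), (-83, 18), (-82, 23), (-81, 25), (-80, 22), (-79, 13), (-78, 1), (-77, 13), (-76, 25), (-75, 13), (-74, 3), (-73, 27), (-72, 24), (-71, 24), (-70, 24), (-69, 23), (-68, 24), (-67, 26), (-66, 2), (-65, 11), (-64, 21), (-63, 1), (-62, 8), (-61, 11), (-60, 13), (-59, 15), (-58, 17), (-57, 19), (-56, 21), (-55, 22), (-54, 23), (-53, 24), (-52, 24), (-51, 25), (-50, 25), (-49, 26), (-48, 26), (-47, 26), (-46, 26), (-45, 27), (-44, 28), (-43, 27), (-42, 26), (-41, 22), (-40, 18)]
```

```bash
python3 - <<'E'
from h import *
c=cam("wrist");i=grab_frame("wrist");g=cv2.GaussianBlur(i[...,0].astype(np.float32),(0,0),.7)
th=np.radians(-2.2);u=np.array([np.cos(th),np.sin(th)]);v=np.array([-u[1],u[0]])
def prof(z,off,lo,hi,d):
    t=np.arange(lo,hi,.001);acc=0
    for o in np.linspace(off-.005,off+.005,9):
        if d: P=np.array([.4405,-.0745])+np.outer(t,v)+o*u
        else: P=np.array([.4405,-.0745])+np.outer(t,u)+o*v
        q=proj(np.c_[P,np.full(len(t),z)],c).astype(np.float32);acc=acc+cv2.remap(g,q[:,:1],q[:,1:],1).ravel()/9
    print(int(lo*1000),acc.astype(int).tolist())
prof(.018,.035,.045,.095,1);prof(.079,0.0,.035,.09,1);prof(.079,0,-.085,-.04,1)
prof(.079,.0,-.06,.06,0);prof(.018,.07,-.06,.06,0)
E
```

```text
45 [100, 101, 101, 100, 99, 98, 97, 95, 93, 90, 87, 83, 80, 77, 74, 70, 67, 64, 62, 60, 58, 57, 57, 58, 58, 59, 58, 58, 59, 59, 60, 60, 60, 60, 59, 57, 57, 61, 69, 90, 112, 137, 154, 166, 172, 175, 177, 178, 178, 179]
35 [112, 112, 111, 111, 111, 111, 111, 110, 109, 109, 110, 116, 127, 141, 151, 153, 146, 131, 118, 109, 105, 103, 102, 102, 101, 99, 96, 93, 92, 92, 97, 105, 114, 120, 124, 125, 124, 124, 123, 123, 123, 122, 120, 117, 114, 110, 103, 94, 83, 71, 64, 59, 57, 56, 56]
-85 [137, 152, 165, 171, 174, 174, 171, 165, 153, 140, 124, 112, 104, 99, 97, 97, 97, 100, 107, 120, 137, 157, 170, 183, 188, 191, 193, 193, 194, 195, 196, 197, 198, 199, 200, 201, 201, 202, 202, 203, 204, 204, 205, 205, 205, 204]
-60 [141, 157, 168, 174, 176, 177, 177, 176, 173, 166, 153, 127, 99, 72, 56, 48, 45, 45, 47, 48, 50, 50, 52, 55, 65, 81, 96, 110, 115, 117, 115, 109, 101, 96, 94, 100, 107, 113, 116, 117, 117, 116, 116, 115, 111, 102, 94, 87, 85, 89, 95, 103, 109, 113, 115, 116, 117, 117, 117, 116, 113, 107, 96, 86, 79, 77, 76, 75, 73, 74, 79, 88, 99, 107, 113, 115, 115, 116, 115, 115, 115, 114, 114, 113, 112, 109, 103, 95, 87, 88, 94, 101, 104, 96, 82, 64, 48, 40, 37, 39, 45, 54, 67, 81, 90, 95, 95, 96, 96, 96, 97, 97, 97, 97, 97, 97, 97, 96, 96, 96]
-60 [178, 179, 179, 178, 178, 175, 168, 157, 133, 108, 82, 67, 56, 51, 50, 50, 52, 54, 55, 57, 57, 58, 58, 57, 57, 58, 58, 57, 57, 57, 57, 57, 57, 57, 57, 57, 57, 57, 56, 57, 58, 58, 58, 57, 56, 56, 57, 57, 57, 57, 57, 58, 58, 59, 59, 59, 59, 59, 58, 58, 58, 57, 57, 57, 57, 58, 58, 58, 58, 58, 58, 59, 59, 58, 58, 57, 57, 58, 58, 59, 59, 59, 59, 59, 60, 60, 60, 60, 59, 58, 58, 58, 58, 58, 58, 59, 59, 59, 59, 58, 58, 58, 59, 59, 58, 56, 55, 54, 55, 58, 64, 75, 97, 122, 148, 165, 176, 178, 178, 177]
```

```bash
python3 - <<'E'
from h import *
th=np.radians(-2.2);u=np.array([np.cos(th),np.sin(th)]);v=np.array([-u[1],u[0]])
def edges(i,c,tag,z=.018,C=(.4385,-.0755),offs=(-.038,.038),L=.08,w=.006):
    g=cv2.GaussianBlur(i[...,0].astype(np.float32),(0,0),.7)
    for sgn in(1,-1):
        t=np.arange(L-.02,L+.025,.0005);acc=0;n=0
        for o0 in offs:
            for o in np.linspace(o0-w,o0+w,7):
                P=np.array(C)+np.outer(sgn*t,v)+o*u
                q=proj(np.c_[P,np.full(len(t),z)],c).astype(np.float32)
                if (q<2).any() or (q[:,0]>509).any() or (q[:,1]>330).any(): continue
                acc=acc+cv2.remap(g,q[:,:1],q[:,1:],1).ravel();n+=1
        if n: d=np.diff(acc/n);k=d.argmax();print(tag,"y%+d"%sgn,"edge offset from guess mm",round(1000*sgn*(t[k]-L),1),"grad",round(float(d[k]),1),n)
for n in("w1","w6","w8","w10","w11"):
    d=np.load(n+".npz");edges(cv2.imread(n+"raw.png"),(d["K"],d["T"]),n)
p=camera_params("wrist");T=np.eye(4);T[:3,:3]=R.from_quat([.721,.693,-.0003,-.0007]).as_matrix();T[:3,3]=[.4382,-.0752,.1241]
edges(cv2.imread("w13raw.png"),(p["intrinsics"],T@p["tool_from_camera"]),"w13")
edges(grab_frame("wrist"),cam("wrist"),"now")
for k in("top","scene"): edges(grab_frame(k),cam(k),k)
t=cv2.imread("pics/top0.png");t=cv2.resize(t,(512,384),interpolation=cv2.INTER_AREA);edges(t,cam("top"),"top0")
E
```

```text
w1 y+1 edge offset from guess mm 9.5 grad 5.3 14
w1 y-1 edge offset from guess mm 18.0 grad 1.4 14
w6 y-1 edge offset from guess mm 1.0 grad 7.3 14
w8 y-1 edge offset from guess mm -4.0 grad 13.8 14
w10 y+1 edge offset from guess mm 3.0 grad 15.6 14
w10 y-1 edge offset from guess mm 2.5 grad 2.3 14
w11 y+1 edge offset from guess mm 10.0 grad 5.9 14
w13 y+1 edge offset from guess mm 1.5 grad 19.7 14
w13 y-1 edge offset from guess mm -10.0 grad 6.3 14
now y+1 edge offset from guess mm 6.0 grad 12.4 14
now y-1 edge offset from guess mm 3.0 grad 1.6 14
top y+1 edge offset from guess mm 11.5 grad 0.2 14
top y-1 edge offset from guess mm -1.0 grad 5.0 14
scene y+1 edge offset from guess mm -1.5 grad 3.7 14
scene y-1 edge offset from guess mm -11.0 grad 4.2 14
top0 y+1 edge offset from guess mm -1.0 grad 8.0 14
top0 y-1 edge offset from guess mm -1.0 grad 7.4 14
```

The closest wrist view and the top view put the tray's y centre between -0.074 and -0.0765. The box is at -0.0765, so it is centred within about 3 mm. Handing in.

```bash
python3 -c "
from cell import *
print(job_done())"
```

```text
the job is handed in; nothing more can be done
None
```

The job is handed in: the salt shaker is in the blue dish, the jam jar on the coaster, the spice jar on the tile and the tea box flat in the tray (centred to an estimated 3 mm), all standing in the last pictures with the mug and egg timer apparently unmoved, after about 38 s of robot time.

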